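# Tip the ankle bones into the tray under the cabinet shelf

## Robot

A 6-joint arm with a two-finger parallel gripper is mounted at the origin on the work surface. World frame = base frame: x ahead of the robot, y to its left, z up, the work surface at z = 0. Lengths are in m, angles in rad, forces in N, time in s.
With the tool pointing down it reaches from about 0.35 to 0.8 m from the base axis. Payload 7.3 kg.
Tool frame: the origin (TCP) lies on the centre line of the jaws, within the pads' length; the fingertips stand 22 mm ahead of it and the grasp point (between the pads) lies 3 mm ahead of it (tcp_to_tips is the distance from the TCP to the fingertips, in m); z points along the fingers, y is the line along which they close (so a half turn about z gives the same grasp; the last joint's range is limited). The gripper opens to 85 mm and grips with 20 to 120 N. Pads are 22 mm wide; open, the fingers measure 114 mm over their backs; the gripper's body (76 mm by 85 mm) begins 54 mm behind the grasp point. The pads swing forward as they close: fully open they stand 13 mm farther back than shut.
Start: joints at [0.956, 0.342, 1.524, -0, 1.275, -0.146], TCP at [0.237, 0.468, 0.253] pointing down, gripper open.
Joint ranges: [-2.53, 2.53], [-0.77, 2.02], [0.04, 2.7], [-1, 4.14], [0.28, 2.66], [-3.11, 3.11]. Speed limits (rad/s): [2.57, 2.57, 3.14, 3.14, 3.14, 3.14].

## Interface

Orientations are given as a 3x3 rotation matrix whose columns are the frame's x, y, z axes.
In Python, from cell import get_obs, grab_frame, finish_job, tcp_to_tips gives the robot as it stands. The module is installed in compiled form; this text tells all that it offers.
- The arm moves only by the tool drive_tool, never from a script. Its argument "moves" is one flat list of numbers, 7 for each row, row after row: the finger opening in cm, from 0 to 8.54, then the shift along the tool's x, y, z in cm, then the turn, a rotation vector about the tool's x, y, z in degrees. A call has 1 to 5 rows; each row shifts and turns the commanded pose from where the row before left it, along the tool's axes as they then stand; what a row does not reach is not made up. A row lasts 1/10 s, in which the tool goes at most 50 mm and 8.59 degrees, less where a joint would pass 70% of its speed; a pose out of reach is approached as far as the arm can. A call is refused whole if a number of a shift passes 5 or a number of a turn 8.59, either way. A call with a gripper value outside its range is refused whole. The fingers move at their own pace and stop on an object; "grip_force" is the grip in N (left out, the last holds). Time passes only in rows, so rows that do not move let the fingers close. It gives the time, the measured TCP pose, the force, the opening and the grip force at its end, in the units of the state.
- get_obs(): the state, without advancing time (a new reading comes with each control period).
- grab_frame(name): name is "side" or "top"; returns a dict with "frame" (400x640x3 uint8, blue, green, red), "z_map" (400x640 float32, m along the optical axis (not along the pixel's ray), 0 where there is no reading), "fov_y" (degrees; the focal length in pixels is half the picture's height over the tangent of half this angle, whatever the lens; pixels are square), "cx", "cy" (the principal point, pixels), "k1" (the pictures are not rectified: a ray, as slopes to the right and down, at radius r is drawn at 1 + k1 r^2 times it, then the intrinsics apply), "extrinsics" (4x4, takes a point from camera to world coordinates). Camera axes: x right, y up, looking along -z (the intrinsics and any distortion apply to the point x, -y, -z); pixel columns grow to the right and rows downward; lengths in m; the calibration is good to about 2 mm. A picture is of the moment at which its call begins.
- finish_job(): hands the job in; it is judged then, once.
The state is a dict: "time_s": time; "joint_positions": joint angles; "joint_vel": joint speeds; "tau": joint torques, N m; "ee_pos": TCP position; "ee_rot": TCP orientation; "ft_force": force on the tool from outside, world axes, zero at the start; "ft_torque": the same for the moment, N m; "width": finger opening in m; "gripper_force": force on a finger pad.
Only numpy, scipy, OpenCV 4.12 (cv2) and the standard library are available. Lean on these libraries where they do the work, as an engineer would, in place of code of your own. Each camera call takes 0.05 s, during which the arm holds its last target. There are 200 camera calls.

## Task

First move the white hand model out of the way of the shelf opening and stand it upright in the middle of the round cork mat. Then load all the ankle bones from the ribbed mat into the tin scoop and, once they are all in it, reach the scoop in under the low shelf and tip them out into the white tray there, without knocking the scoop against the shelf. Last, set the empty scoop down level in the middle of its beech board, and leave the glass stopper and the wooden hip socket where they are.

Things in the scene. Friction and masses are not known exactly. Their poses are not given: they have to be found in the camera images.
- bridge: dark mahogany bridge shelf, fixed: slatted board 274 mm wide (y), 210 mm deep (x), underside 225 mm and top 243 mm above the table, 36 mm peg rail on its far edge; two 12 mm end panels, 250 mm apart inside; open in front and behind. Origin: middle of its front edge, on the table; x points inwards under the board (away from the robot), z up.
- tray: white enamel tray fixed on the table under the bridge shelf, 200 mm (x, same way as the shelf's x) by 240 mm (y); floor 5 mm thick, front wall 22 mm, side walls 30 mm, far wall 50 mm high. Origin: centre of its underside; its front wall is 8 mm behind the shelf's front edge, so it cannot be reached from above.
- resinhand_center (a point): white resin hand upright on a round dark foot (radius 42 mm, 20 mm high), 170 mm high in all, 280-460 g; point on its axis 85 mm above its underside. Palm and fingers form a flat slab 20-24 mm thick (its x), 70-76 mm wide (y), 60 to 168 mm above the underside; thumb on the +y side. It stands in front of the shelf opening, in the way.
- cork_mid (a point): centre of the underside of the round cork mat on the table, radius 70 mm, 6 mm thick: the hand's place, left of the board.
- board_center (a point): centre of the top of the pale beech board fixed to the table, 300 mm (x) by 200 mm (y), 8 mm thick: the scoop's resting place.
- scoop_floor (a point): tin scoop, 160-240 g: centre of the inside of its flat floor, 4 mm above its underside. x points from handle to lip, z up. Floor 130 mm long, 140 mm wide; side and back walls 40 mm high; no front wall: the floor goes on as a ramp rising at 22 deg to the lip at x = +100 mm. Polished: a bone slides at a slope of about 20 deg, up the ramp at a forward tilt of about 42 deg.
- scoop_grip (a point): middle of the scoop's wooden handle, a bar 16 mm wide (y), 26 mm high, from the back wall (37 mm ahead) to 48 mm behind this point; 105 mm behind the floor centre, 41 mm above the floor. Axes as the scoop's. Grip it across y, gripper upright or leaning; grip hard, the loaded scoop (up to 0.5 kg) bears 0.4 N m on it.
- scoop_lip (a point): middle of the scoop's pouring lip, 205 mm ahead of scoop_grip and 28 mm lower. Axes as the scoop's.
- stopper_center (a point): green glass stopper standing on the mat, 68 mm high, 48 mm wide at the head; not needed: leave it alone. Point half-way up.
- socket_center (a point): beechwood hip socket model, a bowl 68 mm across and 40 mm high on the mat; not needed: leave it alone. Point half-way up.
- bone0_center (a point): ankle bone model, off-white resin, 62 mm long (x), 32 mm wide (y), 30 mm high, about 45 g: flat-bottomed block under a saddle, 26 mm ball head at its +x end; point half-way up, mid-length; grip the saddle across y, 9 mm towards -x. Lies on the ribbed black mat (3 mm thick) on the robot's right. Two to four bones are there; an absent one reads None.
- bone1_center (a point): ankle bone model, off-white resin, 62 mm long (x), 32 mm wide (y), 30 mm high, about 45 g: flat-bottomed block under a saddle, 26 mm ball head at its +x end; point half-way up, mid-length; grip the saddle across y, 9 mm towards -x. Lies on the ribbed black mat (3 mm thick) on the robot's right. Two to four bones are there; an absent one reads None.
- bone2_center (a point): ankle bone model, off-white resin, 62 mm long (x), 32 mm wide (y), 30 mm high, about 45 g: flat-bottomed block under a saddle, 26 mm ball head at its +x end; point half-way up, mid-length; grip the saddle across y, 9 mm towards -x. Lies on the ribbed black mat (3 mm thick) on the robot's right. Two to four bones are there; an absent one reads None.
- bone3_center (a point): ankle bone model, off-white resin, 62 mm long (x), 32 mm wide (y), 30 mm high, about 45 g: flat-bottomed block under a saddle, 26 mm ball head at its +x end; point half-way up, mid-length; grip the saddle across y, 9 mm towards -x. Lies on the ribbed black mat (3 mm thick) on the robot's right. Two to four bones are there; an absent one reads None.
Not all that is in view belongs to the job. What is shaped like the part that bears bone2_center but pink is not meant.

How it is judged:
On the way, in this order (a step that is already met when the one before it is completed fails the run):
1. the hand model stands upright on the cork mat, let go (horizontal distance between resinhand_center and cork_mid below 0.03 m and angle between resinhand_center's own z axis and vertical below 0.12 rad and height (world z) of resinhand_center below 0.105 m and contact force between resinhand and the fingers below 0.1 N and linear speed of resinhand below 0.03 m/s), for 0.3 s.
2. all the bones lie in the scoop (x of bone0_center in the frame of scoop_floor between -0.07 and 0.1 m and y of bone0_center in the frame of scoop_floor between -0.07 and 0.07 m and z of bone0_center in the frame of scoop_floor between 0 and 0.06 m and x of bone1_center in the frame of scoop_floor between -0.07 and 0.1 m and y of bone1_center in the frame of scoop_floor between -0.07 and 0.07 m and z of bone1_center in the frame of scoop_floor between 0 and 0.06 m and x of bone2_center in the frame of scoop_floor between -0.07 and 0.1 m and y of bone2_center in the frame of scoop_floor between -0.07 and 0.07 m and z of bone2_center in the frame of scoop_floor between 0 and 0.06 m and x of bone3_center in the frame of scoop_floor between -0.07 and 0.1 m and y of bone3_center in the frame of scoop_floor between -0.07 and 0.07 m and z of bone3_center in the frame of scoop_floor between 0 and 0.06 m), for 0.3 s.
3. the scoop is tipped forward by 30 degrees or more with its lip under the shelf (x of scoop_lip in the frame of bridge between 0.015 and 0.2 m and y of scoop_lip in the frame of bridge between -0.12 and 0.12 m and z of scoop_lip in the frame of bridge between 0 and 0.2 m and angle between scoop_floor's own z axis and vertical above 0.52 rad), for 0.1 s.
At the end, for the whole second after the job is handed in: Every bone lies at rest within the tray walls, centre under 75 mm high; the hand stands upright (0.12 rad) within 30 mm of the cork's centre; the scoop rests level (0.08 rad) on the board, its floor centre within 90 mm along and 40 mm across of the board's centre (x of bone0_center in the frame of tray between -0.1 and 0.1 m and y of bone0_center in the frame of tray between -0.12 and 0.12 m and z of bone0_center in the frame of tray between 0 and 0.075 m and linear speed of each of bone0, bone1, bone2, bone3 below 0.03 m/s and x of bone1_center in the frame of tray between -0.1 and 0.1 m and y of bone1_center in the frame of tray between -0.12 and 0.12 m and z of bone1_center in the frame of tray between 0 and 0.075 m and x of bone2_center in the frame of tray between -0.1 and 0.1 m and y of bone2_center in the frame of tray between -0.12 and 0.12 m and z of bone2_center in the frame of tray between 0 and 0.075 m and x of bone3_center in the frame of tray between -0.1 and 0.1 m and y of bone3_center in the frame of tray between -0.12 and 0.12 m and z of bone3_center in the frame of tray between 0 and 0.075 m and horizontal distance between resinhand_center and cork_mid below 0.03 m and angle between resinhand_center's own z axis and vertical below 0.12 rad and height (world z) of resinhand_center below 0.105 m and x of scoop_floor in the frame of board_center between -0.09 and 0.09 m and y of scoop_floor in the frame of board_center between -0.04 and 0.04 m and z of scoop_floor in the frame of board_center between -0.003 and 0.012 m and angle between scoop_floor's own z axis and vertical below 0.08 rad and linear speed of scoop below 0.02 m/s); the robot touches nothing.
It fails at once if the scoop knocks against the shelf or its panels (over 12 N) (contact force between scoop and bridge above 12 N).
It fails at once if the hand model is tipped over (more than 0.6 rad) (angle between resinhand_center's own z axis and vertical above 0.6 rad).
It fails at once if the glass stopper is moved more than 50 mm (distance of stopper_center from where it was at the start of the episode above 0.05 m).
It fails at once if the hip socket is moved more than 50 mm (distance of socket_center from where it was at the start of the episode above 0.05 m).
Of bone0, bone1, bone2, bone3 only 2 to 4 are there at a start; the rules pass over those that are not, and their reading is None.
At some moment in a run one of bone0, bone1, bone2, bone3 may be knocked a few centimetres aside while the robot is not near it.
It also fails if it takes over 210 s, if anything falls off the work surface, if the arm or the gripper's body presses on something with over 40 N, if the wrist force passes 120 N, or if a joint passes its speed limit or range.

## Working session

There is one attempt and no reset: what is moved stays moved. The work goes in short steps, Python scripts to look and compute and a tool call to move; the robot and the scene stay as the last step left them, time stands still between calls to the robot, and variables do not carry over. Pictures are saved under pics/ and viewed, at most 15 in all, crops included, and the job is handed in when it is done.

Besides the shell and the picture viewer there is one more tool, called after "Emit:" in YAML: its name, and indented under it one key for each argument. drive_tool: Moves the arm, as the interface text tells. Its arguments: {"type":"object","properties":{"moves":{"type":"array","items":{"type":"number"}},"grip_force":{"type":"number"}},"required":["moves"]}

```bash
mkdir -p pics; cat > h.py <<'E'
import numpy as np, cv2
from cell import get_obs, grab_frame, finish_job, tcp_to_tips
def cloud(f):
    H,W=f['z_map'].shape; fl=H/2/np.tan(np.radians(f['fov_y'])/2)
    u,v=np.meshgrid(np.arange(W),np.arange(H))
    K=np.array([[fl,0,f['cx']],[0,fl,f['cy']],[0,0,1.]])
    p=cv2.undistortPoints(np.stack([u,v],-1).reshape(-1,1,2).astype(np.float64),K,np.array([f['k1'],0,0,0.])).reshape(H,W,2)
    z=f['z_map']; c=np.stack([p[...,0]*z,-p[...,1]*z,-z],-1)
    P=c@f['extrinsics'][:3,:3].T+f['extrinsics'][:3,3]
    P[z<=0]=np.nan
    return P
def look(n,name=None):
    f=grab_frame(n)
    if name: cv2.imwrite(f'pics/{name}.png',f['frame'])
    return f,cloud(f)
E
python3 - <<'E'
from h import *
for n in('top','side'):
    f,P=look(n,n+'0'); print(n,f['fov_y'],f['k1'],f['extrinsics'].round(3).tolist()); np.savez(n+'0.npz',P=P,f=f['frame'])
print(get_obs(), tcp_to_tips)
E
```

```text
top 52.53248864497337 0.00013477265356396525 [[0.018, 0.974, -0.226, 0.284], [-1.0, 0.017, -0.003, -0.093], [0.001, 0.226, 0.974, 1.298], [0.0, 0.0, 0.0, 1.0]]
side 48.2125028470967 -0.10946901396350862 [[0.999, 0.019, -0.033, 0.502], [-0.037, 0.705, -0.708, -1.156], [0.009, 0.709, 0.705, 1.124], [0.0, 0.0, 0.0, 1.0]]
{'time_s': 0.1, 'joint_positions': array([ 9.56009588e-01,  3.42683438e-01,  1.52492157e+00,  3.49200702e-05,
        1.27540308e+00, -1.45991853e-01]), 'joint_vel': array([-0.00053583, -0.00258937, -0.0033588 , -0.00032974, -0.00224885,
       -0.0009917 ]), 'tau': array([ 1.88012462e-03, -4.34449446e+01, -2.46490699e+01, -2.55445457e-04,
        4.68948099e-03,  2.67652678e-05]), 'ee_pos': array([0.2369787 , 0.46810704, 0.25267963]), 'ee_rot': array([[-8.92108716e-01,  4.51820017e-01, -8.43693637e-04],
       [ 4.51820741e-01,  8.92108023e-01, -1.13699822e-03],
       [ 2.38947306e-04, -1.39552431e-03, -9.99998998e-01]]), 'ft_force': array([-0.64263759, -0.05083471,  0.62740594]), 'ft_torque': array([-0.0274288 , -0.00167486, -0.03509949]), 'gripper_force': 0.0, 'width': 0.08502846895751091} 0.022
```

View pics/top0.png

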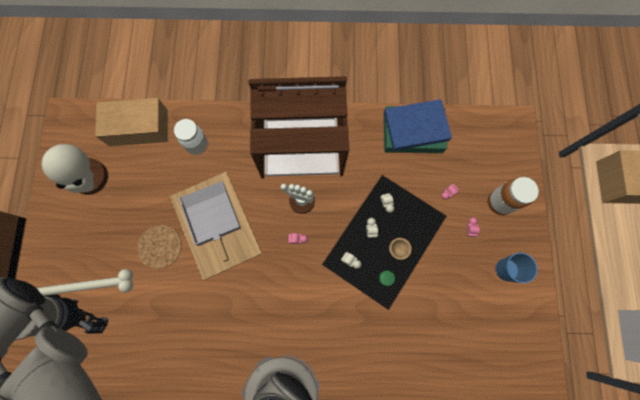

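View pics/side0.png

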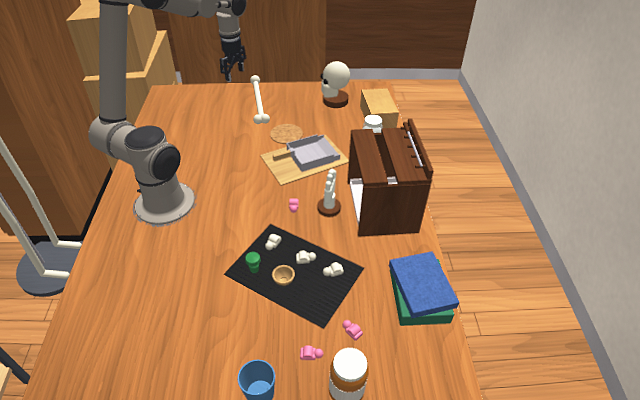

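The top view shows the hand at (300,195), the cork at (158,246), and the scoop on its board at (212,215). Three off-white bones lie on the black mat at (388,203), (372,228) and (351,261). The stopper is at (387,278) and the socket at (400,249). Pink lookalikes at (297,238), (450,191) and (473,228) are decoys. The white ones fit the description, and I'll confirm that in a crop.

```bash
python3 - <<'E'
from h import *
d=np.load('top0.npz'); P=d['P']; f=d['f']
cv2.imwrite('pics/crop0.png',cv2.resize(f[150:310,140:460],None,fx=2.5,fy=2.5,interpolation=cv2.INTER_CUBIC))
hsv=cv2.cvtColor(f,cv2.COLOR_BGR2HSV); Z=P[...,2]
def rect(m,name,amin=60):
    m=cv2.morphologyEx(m.astype(np.uint8),cv2.MORPH_OPEN,np.ones((2,2)))
    n,l,s,c=cv2.connectedComponentsWithStats(m)
    for i in range(1,n):
        if s[i,4]<amin: continue
        q=P[l==i]; q=q[~np.isnan(q[:,0])]
        if len(q)<10: continue
        r=cv2.minAreaRect((q[:,:2]*1000).astype(np.float32))
        print(name,c[i].round(),s[i,4],'med',np.median(q,0).round(3),'rect c',np.round(r[0]),'size',np.round(r[1]),'ang',round(r[2],1),'z',np.nanpercentile(q[:,2],[2,50,98]).round(3))
roi=np.zeros(f.shape[:2],bool); roi[165:320,100:460]=1
V=hsv[...,2];S=hsv[...,1];Hh=hsv[...,0]
mat=roi&(V<40)&(Z<.02); rect(mat,'mat',500)
mt=np.zeros_like(roi); mt[170:310,320:450]=1
rect(mt&(Z>.009)&(S<90)&(V>90),'bone',30)
rect(mt&(Hh>45)&(Hh<85)&(S>80)&(Z>.01),'stopper',20)
rect(mt&(Hh>8)&(Hh<25)&(S>70)&(Z>.012)&(Z<.08),'socket',30)
hd=np.zeros_like(roi); hd[170:225,270:330]=1
rect(hd&(Z>.1),'hand>.1',5); rect(hd&(Z>.06),'hand>.06',5); rect(hd&(Z>.012)&(Z<.03),'foot',5)
cb=np.zeros_like(roi); cb[215:280,130:185]=1
rect(cb&(Z>.003)&(Z<.02),'cork')
sb=np.zeros_like(roi); sb[160:290,160:270]=1
rect(sb&(Z>.028),'scoop>28',10); rect(sb&(S<60)&(Z<.06)&(Z>.008),'scoop grey',60); rect(sb&(Z>.004),'board+')
br=np.zeros_like(roi); br[60:190,240:360]=1
rect(br&(Z>.2),'bridge'); rect(br&(V>150)&(S<60),'tray')
E
```

```text
mat [386. 242.] 6714 med [ 0.465 -0.317  0.004] rect c [ 464. -321.] size [242. 353.] ang 56.9 z [-0.002  0.004  0.009]
bone [334. 173.] 34 med [ 0.684 -0.153  0.011] rect c [ 685. -153.] size [10. 40.] ang 17.9 z [-0.002  0.011  0.029]
bone [389. 203.] 165 med [ 0.584 -0.329  0.026] rect c [ 583. -333.] size [56. 39.] ang 16.0 z [0.001 0.026 0.037]
bone [373. 229.] 172 med [ 0.495 -0.277  0.026] rect c [ 500. -279.] size [36. 59.] ang 89.6 z [0.003 0.026 0.036]
bone [352. 261.] 179 med [ 0.394 -0.209  0.027] rect c [ 394. -213.] size [60. 31.] ang 59.4 z [0.003 0.027 0.037]
stopper [388. 279.] 195 med [ 0.339 -0.313  0.068] rect c [ 340. -318.] size [41. 59.] ang 1.9 z [0.001 0.068 0.074]
socket [401. 249.] 326 med [ 0.436 -0.367  0.027] rect c [ 432. -366.] size [74. 62.] ang 75.0 z [0.001 0.027 0.046]
hand>.1 [299. 192.] 308 med [ 0.584 -0.045  0.131] rect c [607. -41.] size [102.  57.] ang 71.8 z [0.018 0.131 0.169]
hand>.06 [300. 194.] 390 med [ 0.582 -0.046  0.122] rect c [605. -40.] size [106.  59.] ang 63.2 z [0.016 0.122 0.169]
foot [311. 174.] 61 med [ 0.68  -0.077  0.013] 
[... 1427 characters left out ...]
2]
board+ [216. 226.] 5527 med [0.499 0.226 0.011] rect c [505. 229.] size [302. 203.] ang 25.7 z [0.002 0.011 0.065]
board+ [170. 247.] 552 med [0.43  0.372 0.007] rect c [432. 365.] size [134.  67.] ang 5.9 z [-0.001  0.007  0.012]
bridge [300. 116.] 6733 med [ 0.79  -0.044  0.244] rect c [1074.  -78.] size [310. 850.] ang 84.9 z [0.006 0.244 0.282]
tray [302. 124.] 512 med [ 0.858 -0.042  0.006] rect c [807. -45.] size [133. 242.] ang 3.0 z [-0.     0.006  0.245]
tray [302. 164.] 1416 med [ 0.714 -0.047  0.006] rect c [714. -49.] size [ 72. 243.] ang 2.8 z [-0.001  0.006  0.029]
tray [297. 188.] 65 med [ 0.589 -0.039  0.165] rect c [590. -41.] size [49. 15.] ang 71.2 z [0.152 0.165 0.172]
```

View pics/crop0.png

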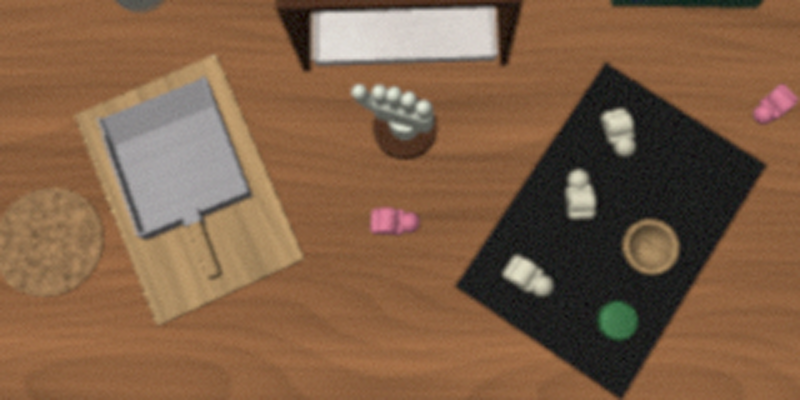

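The crop confirms three off-white bones on the mat. The pink piece off the mat at (297,238) is a decoy. Next I refine the measurements.

```bash
cat >> h.py <<'E'
from scipy.spatial.transform import Rotation as Ro
def pose(yaw,lean=0):
    """tool axes: y horizontal at angle yaw-90 (deg); z down, leaning so it points forward (along yaw) by lean"""
    a,l=np.radians(yaw),np.radians(lean)
    f=np.array([np.cos(a),np.sin(a),0]); z=np.sin(l)*f-np.cos(l)*np.array([0,0,1.])
    y=np.array([np.sin(a),-np.cos(a),0]); return np.stack([np.cross(y,z),y,z],1)
def plan(p,R,n=None,p0=None,R0=None):
    o=get_obs(); p0=o['ee_pos'] if p0 is None else p0; R0=o['ee_rot'] if R0 is None else R0
    rv=Ro.from_matrix(R0.T@R).as_rotvec(); d=np.array(p)-p0
    n=n or int(max(np.ceil(np.linalg.norm(d)/.045),np.ceil(np.degrees(np.linalg.norm(rv))/8.3),1))
    print('rows',n,'from',p0.round(3),'to',np.round(p,3)); C=R0.copy()
    for i in range(n):
        print(np.round(C.T@d/n*100,2),np.round(np.degrees(rv)/n,2)); C=C@Ro.from_rotvec(rv/n).as_matrix()
E
python3 - <<'E'
from h import *
T=np.load('top0.npz'); P=T['P']; f=T['f']; S=np.load('side0.npz'); PS=S['P']; fs=S['f']
def pca(q):
    c=q[:,:2].mean(0); w,v=np.linalg.eigh(np.cov((q[:,:2]-c).T)); d=v[:,1]; return c,np.degrees(np.arctan2(d[1],d[0])),(q[:,:2]-c)@v
def sel(P,x0,x1,y0,y1,z0,z1): 
    X,Y,Z=P[...,0],P[...,1],P[...,2]; return (X>x0)&(X<x1)&(Y>y0)&(Y<y1)&(Z>z0)&(Z<z1)
for nm,Q in(('top',P),('side',PS)):
    for z0,z1 in((.15,.175),(.12,.15),(.07,.12),(.014,.024)):
        q=Q[sel(Q,.5,.655,-.13,.05,z0,z1)]
        if len(q)>8: r=cv2.minAreaRect((q[:,:2]*1e3).astype(np.float32)); print(nm,'hand',z0,len(q),np.round(r[0]),np.round(r[1]),round(r[2],1),'pca',pca(q)[1].round(1),'ext',q.min(0).round(3),q.max(0).round(3))
for nm,Q,ff in(('top',P,f),('side',PS,fs)):
    hsv=cv2.cvtColor(ff,cv2.COLOR_BGR2HSV)
    wh=(hsv[...,1]<80)&(hsv[...,2]>110)
    for b in((.583,-.333),(.500,-.279),(.394,-.213)):
        m=wh&sel(Q,b[0]-.045,b[0]+.045,b[1]-.045,b[1]+.045,.012,.045)
        q=Q[m]; r=cv2.minAreaRect((q[:,:2]*1e3).astype(np.float32)); c,a,pr=pca(q); v,u=np.where(m)
        print(nm,'bone',len(q),'px',u.mean().round(),v.mean().round(),'rect',np.round(r[0]),np.round(r[1]),round(r[2],1),'pca',c.round(3),a.round(1),'zmax',np.percentile(q[:,2],97).round(3))
    g=(hsv[...,1]<70)&sel(Q,.4,.68,.12,.36,.008,.07)
    q=Q[g]; r=cv2.minAreaRect((q[:,:2]*1e3).astype(np.float32)); print(nm,'scoop grey',np.round(r[0]),np.round(r[1]),round(r[2],1))
    g=(hsv[...,1]>70)&sel(Q,.33,.48,.1,.3,.045,.085)
    q=Q[g]; c,a,pr=pca(q); print(nm,'handle',len(q),c.round(3),a.round(1),'len',np.ptp(pr[:,1]).round(3),np.ptp(pr[:,0]).round(3),'z',np.median(q[:,2]).round(3))
    g=(hsv[...,0]<25)&(hsv[...,1]>40)&sel(Q,.3,.7,.05,.4,.004,.02)
    q=Q[g]
    g=sel(Q,.65,.9,-.2,.1,.236,.25); q=Q[g]; r=cv2.minAreaRect((q[:,:2]*1e3).astype(np.float32)); print(nm,'shelf top',np.round(r[0]),np.round(r[1]),round(r[2],1),'xmin',q[:,0].min().round(3))
    g=sel(Q,.5,.7,-.2,.1,.05,.2)&(Q[...,0]>.65); q=Q[g]; print('panels', np.percentile(q[:,0],2).round(3) if len(q) else None)
plan([.583,-.043,.24],pose(-18-90+180) if 0 else pose(72),n=13)
E
```

```text
top hand 0.15 120 [587. -48.] [69. 18.] 73.8 pca 73.5 ext [ 0.572 -0.08   0.15 ] [ 0.604 -0.015  0.174]
top hand 0.12 118 [590. -37.] [99. 18.] 73.5 pca 71.6 ext [ 0.571 -0.085  0.12 ] [0.611 0.011 0.15 ]
top hand 0.07 136 [587. -40.] [93. 27.] 73.7 pca 72.6 ext [ 0.568 -0.085  0.071] [0.61  0.006 0.12 ]
top hand 0.014 204 [581. -51.] [69. 81.] 23.9 pca 83.0 ext [ 0.546 -0.088  0.014] [ 0.625 -0.01   0.024]
side hand 0.15 65 [588. -52.] [74. 17.] 74.1 pca 74.1 ext [ 0.577 -0.088  0.15 ] [ 0.603 -0.016  0.169]
side hand 0.12 79 [592. -42.] [94. 18.] 74.4 pca 67.9 ext [ 0.573 -0.087  0.12 ] [0.612 0.002 0.15 ]
side hand 0.07 132 [593. -43.] [102.  23.] 70.9 pca 65.7 ext [ 0.571 -0.091  0.07 ] [0.613 0.004 0.119]
side hand 0.014 185 [588. -55.] [73. 77.] 86.8 pca 174.1 ext [ 0.549 -0.091  0.014] [ 0.627 -0.017  0.024]
top bone 159 px 388.0 202.0 rect [ 584. -326.] [59. 30.] 11.0 pca [ 0.586 -0.325] -164.0 zmax 0.037
top bone 166 px 372.0 228.0 rect [ 504. -274.] [59. 31.] 2.7 pca [ 0.499 -0.274] -173.8 zmax 0.035
top bone 171 px 351.0 260.0 rect [ 397. -209.] [58. 31.] 58.6 pca [ 0.397 
[... 544 characters left out ...]
 handle 109 [0.422 0.185] -156.3 len 0.07 0.023 z 0.06
side shelf top [775. -43.] [211. 281.] 3.5 xmin 0.666
panels 0.665
rows 13 from [0.237 0.468 0.253] to [ 0.583 -0.043  0.24 ]
[-4.15 -2.3   0.1 ] [-0.01  0.    6.24]
[-4.38 -1.84  0.1 ] [-0.01  0.    6.24]
[-4.55 -1.35  0.1 ] [-0.01  0.    6.24]
[-4.67 -0.85  0.1 ] [-0.01  0.    6.24]
[-4.74 -0.34  0.1 ] [-0.01  0.    6.24]
[-4.74  0.18  0.1 ] [-0.01  0.    6.24]
[-4.7   0.69  0.1 ] [-0.01  0.    6.24]
[-4.59  1.2   0.1 ] [-0.01  0.    6.24]
[-4.44  1.69  0.1 ] [-0.01  0.    6.24]
[-4.23  2.17  0.1 ] [-0.01  0.    6.24]
[-3.96  2.61  0.1 ] [-0.01  0.    6.24]
[-3.66  3.03  0.1 ] [-0.01  0.    6.24]
[-3.31  3.41  0.1 ] [-0.01  0.    6.24]
```

Emit:
drive_tool:
  moves: [8.5,-4.2,-2.3,0,0,0,6.1,8.5,-4.4,-1.85,0,0,0,6.1,8.5,-4.6,-1.35,0,0,0,6.1,8.5,-4.7,-0.85,0,0,0,6.1,8.5,-4.8,-0.35,0,0,0,6.1]
  grip_force: 50

```text
time_s: 0.6
ee_pos: [0.3733, 0.2693, 0.2531]
ee_rot: [[-0.536, 0.844, -0.0], [0.844, 0.536, -0.0], [0.0, -0.0, -1.0]]
ft_force: [1.6, -0.2, -0.0]
width: 0.0847
gripper_force: 0.0
```

Emit:
drive_tool:
  moves: [8.5,-4.8,0.2,0,0,0,6.1,8.5,-4.7,0.7,0,0,0,6.1,8.5,-4.6,1.2,0,0,0,6.1,8.5,-4.5,1.7,0,0,0,6.1,8.5,-4.3,2.2,0,0,0,6.1]

```text
time_s: 1.1
ee_pos: [0.5111, 0.0732, 0.2531]
ee_rot: [[-0.033, 0.999, -0.0], [0.999, 0.033, 0.0], [0.0, -0.0, -1.0]]
ft_force: [0.7, 0.9, -0.7]
width: 0.0851
gripper_force: 0.0
```

Emit:
drive_tool:
  moves: [8.5,-4.0,2.6,0,0,0,6.1,8.5,-3.7,3.0,0,0,0,6.1,8.5,-3.3,3.4,0,0,0,6.1,8.5,0,0,0,0,0,0]

```text
time_s: 1.5
ee_pos: [0.5951, -0.0464, 0.2518]
ee_rot: [[0.286, 0.958, -0.0], [0.958, -0.286, -0.001], [-0.001, 0.0, -1.0]]
ft_force: [0.5, 1.0, -0.3]
width: 0.0849
gripper_force: 0.0
```

```bash
python3 - <<'E'
from h import *
plan([.588,-.051,.133],pose(73.5),n=4)
E
```

```text
rows 4 from [ 0.595 -0.046  0.252] to [ 0.588 -0.051  0.133]
[-0.16 -0.14  2.97] [ 0.    0.02 -0.03]
[-0.16 -0.14  2.97] [ 0.    0.02 -0.03]
[-0.16 -0.14  2.97] [ 0.    0.02 -0.03]
[-0.16 -0.14  2.97] [ 0.    0.02 -0.03]
```

Emit:
drive_tool:
  moves: [8.5,-0.6,-0.6,0,0,0,0,8.5,0,0,3,0,0,0,8.5,0,0,3,0,0,0,8.5,0,0,3,0,0,0,8.5,0,0,2.9,0,0,0]

```text
time_s: 2.0
ee_pos: [0.5842, -0.0442, 0.1335]
ee_rot: [[0.276, 0.961, -0.001], [0.961, -0.276, 0.0], [0.0, -0.001, -1.0]]
ft_force: [0.8, 0.6, 1.2]
width: 0.085
gripper_force: 0.0
```

Emit:
drive_tool:
  moves: [1,0,0,0,0,0,0,1,0,0,0,0,0,0,1,0,0,0,0,0,0,1,0,0,0,0,0,0,1,0,0,0,0,0,0]

```text
time_s: 2.5
ee_pos: [0.5871, -0.0457, 0.1364]
ee_rot: [[0.278, 0.961, 0.005], [0.961, -0.278, -0.001], [0.0, 0.005, -1.0]]
ft_force: [3.0, -0.7, 5.3]
width: 0.0228
gripper_force: 51.2
```

Emit:
drive_tool:
  moves: [1,0,0,0,0,0,0,1,0,0,-1,0,0,0,1,0,0,-2,0,0,0,1,0,0,-2,0,0,0,1,0,0,-2,0,0,0]

```text
time_s: 3.0
ee_pos: [0.5847, -0.0453, 0.2048]
ee_rot: [[0.278, 0.96, -0.002], [0.96, -0.278, 0.001], [-0.0, -0.002, -1.0]]
ft_force: [1.7, -0.9, -3.9]
width: 0.0226
gripper_force: 50.0
```

```bash
python3 - <<'E'
from h import *
f,P=look('side','hand1')
o=get_obs(); p=o['ee_pos']; print(p,o['width'],o['gripper_force'])
# cork refine from side
S=np.load('side0.npz'); hsv=cv2.cvtColor(S['f'],cv2.COLOR_BGR2HSV); Q=S['P']
for nm in('top0','side0'):
    Q=np.load(nm+'.npz')['P']; q=Q[(Q[...,2]>.003)&(Q[...,2]<.012)&(abs(Q[...,0]-.43)<.08)&(abs(Q[...,1]-.40)<.08)]; r=cv2.minAreaRect((q[:,:2]*1e3).astype(np.float32)); print(nm,r)
plan([p[0],p[1],.24],o['ee_rot'],2)
plan([.43,.39,.24],pose(100+15),12,p0=np.array([p[0],p[1],.24]))
E
```

```text
[ 0.58631571 -0.04558038  0.20854604] 0.022168329289672866 50.08264086936833
top0 ((429.77923583984375, 399.9842834472656), (159.16781616210938, 158.86968994140625), 89.55208587646484)
side0 ((432.0574035644531, 398.6490173339844), (140.84303283691406, 149.2135467529297), 2.5082621574401855)
rows 2 from [ 0.586 -0.046  0.209] to [ 0.586 -0.046  0.24 ]
[ 0.    0.01 -1.57] [0. 0. 0.]
[ 0.    0.01 -1.57] [0. 0. 0.]
rows 12 from [ 0.586 -0.046  0.24 ] to [0.43 0.39 0.24]
[ 3.12 -2.26 -0.01] [ 0.02  0.   -3.43]
[ 3.25 -2.07 -0.01] [ 0.02  0.   -3.43]
[ 3.37 -1.87 -0.01] [ 0.02  0.   -3.43]
[ 3.48 -1.67 -0.  ] [ 0.02  0.   -3.43]
[ 3.57 -1.46 -0.  ] [ 0.02  0.   -3.43]
[ 3.65 -1.24 -0.  ] [ 0.02  0.   -3.43]
[ 3.72 -1.02 -0.  ] [ 0.02  0.   -3.43]
[ 3.77 -0.79 -0.  ] [ 0.02  0.   -3.43]
[ 3.81 -0.57 -0.  ] [ 0.02  0.   -3.43]
[ 3.84 -0.34 -0.  ] [ 0.02  0.   -3.43]
[ 3.85 -0.11 -0.  ] [ 0.02  0.   -3.43]
[ 3.85  0.12 -0.  ] [ 0.02  0.   -3.43]
```

View pics/hand1.png

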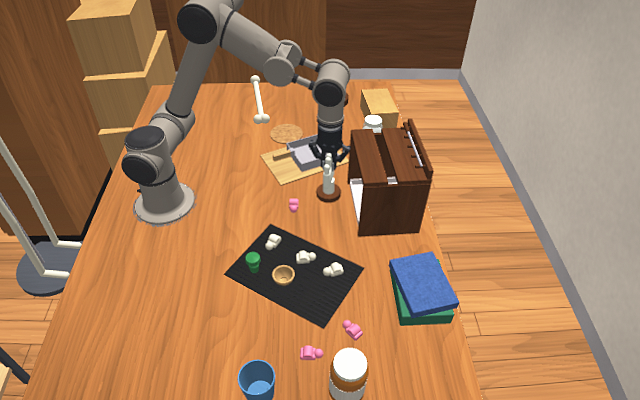

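The hand is lifted and upright in the side view at (328,180). I'll carry it to the cork.

Emit:
drive_tool:
  moves: [1,0,0,-2,0,0,0,1,0,0,-1.2,0,0,0,1,3.2,-2.3,0,0,0,-3.4,1,3.3,-2.1,0,0,0,-3.4,1,3.4,-1.9,0,0,0,-3.4]

```text
time_s: 3.55
ee_pos: [0.545, 0.0661, 0.2358]
ee_rot: [[0.102, 0.995, -0.001], [0.995, -0.102, 0.0], [0.0, -0.001, -1.0]]
ft_force: [1.2, 0.2, -4.2]
width: 0.0223
gripper_force: 50.0
```

Emit:
drive_tool:
  moves: [1,3.5,-1.7,0,0,0,-3.4,1,3.7,-1.5,0,0,0,-3.4,1,3.8,-1.2,0,0,0,-3.4,1,3.8,-1,0,0,0,-3.4,1,3.9,-0.8,0,0,0,-3.4]

```text
time_s: 4.05
ee_pos: [0.4799, 0.2532, 0.2359]
ee_rot: [[-0.194, 0.981, -0.001], [0.981, 0.194, -0.0], [-0.0, -0.001, -1.0]]
ft_force: [0.6, 0.9, -3.4]
width: 0.0225
gripper_force: 50.0
```

Emit:
drive_tool:
  moves: [1,3.9,-0.6,0,0,0,-3.4,1,3.9,-0.3,0,0,0,-3.4,1,3.9,-0.1,0,0,0,-3.4,1,2.5,0.1,0,0,0,-3.4,1,0,0,0,0,0,0]

```text
time_s: 4.55
ee_pos: [0.432, 0.3893, 0.2356]
ee_rot: [[-0.422, 0.907, -0.001], [0.907, 0.422, 0.0], [0.001, -0.001, -1.0]]
ft_force: [0.2, -1.2, -4.2]
width: 0.0221
gripper_force: 50.0
```

```bash
python3 - <<'E'
from h import *
o=get_obs(); print(o['ee_pos'],o['width'])
R=o['ee_rot']; x=R[:,0]
t=np.array([.431,.400,0])+.0065*x; t[2]=.139+.005
plan(t,R,5)
E
```

```text
[0.43201252 0.38929052 0.23558127] 0.0221431699142946
rows 5 from [0.432 0.389 0.236] to [0.428 0.406 0.144]
[0.33 0.07 1.83] [0. 0. 0.]
[0.33 0.07 1.83] [0. 0. 0.]
[0.33 0.07 1.83] [0. 0. 0.]
[0.33 0.07 1.83] [0. 0. 0.]
[0.33 0.07 1.83] [0. 0. 0.]
```

Emit:
drive_tool:
  moves: [1,0.8,0.2,2.5,0,0,0,1,0.8,0.1,2.5,0,0,0,1,0,0,2.5,0,0,0,1,0,0,1.2,0,0,0,1,0,0,0,0,0,0]

```text
time_s: 5.05
ee_pos: [0.4293, 0.4011, 0.1474]
ee_rot: [[-0.416, 0.909, -0.004], [0.909, 0.416, -0.003], [-0.001, -0.004, -1.0]]
ft_force: [0.4, -0.3, -4.0]
width: 0.0226
gripper_force: 50.0
```

Emit:
drive_tool:
  moves: [1,0,0,0.3,0,0,0,1,0,0,0.3,0,0,0,1,0,0,0,0,0,0]

```text
time_s: 5.35
ee_pos: [0.4303, 0.4024, 0.1439]
ee_rot: [[-0.417, 0.909, 0.001], [0.909, 0.417, 0.001], [0.0, 0.001, -1.0]]
ft_force: [-1.3, 0.1, -4.0]
width: 0.0223
gripper_force: 50.0
```

Emit:
drive_tool:
  moves: [1,0,0,0.15,0,0,0,1,0,0,0.15,0,0,0,1,0,0,0,0,0,0]

```text
time_s: 5.65
ee_pos: [0.4308, 0.4029, 0.1421]
ee_rot: [[-0.417, 0.909, 0.003], [0.909, 0.417, 0.002], [0.001, 0.004, -1.0]]
ft_force: [0.5, 0.0, 5.5]
width: 0.0225
gripper_force: 51.1
```

Emit:
drive_tool:
  moves: [1,0,0,0.1,0,0,0,1,0,0,0,0,0,0]

```text
time_s: 5.85
ee_pos: [0.4311, 0.4031, 0.142]
ee_rot: [[-0.417, 0.909, 0.004], [0.909, 0.417, 0.003], [0.001, 0.005, -1.0]]
ft_force: [-0.4, -0.4, 10.2]
width: 0.0223
gripper_force: 51.7
```

Emit:
drive_tool:
  moves: [4,0,0,0,0,0,0,5,0,0,0,0,0,0,5,0,0,0,0,0,0]

```text
time_s: 6.15
ee_pos: [0.43, 0.4024, 0.1394]
ee_rot: [[-0.417, 0.909, 0.0], [0.909, 0.417, 0.0], [0.0, 0.0, -1.0]]
ft_force: [0.1, 0.2, -0.6]
width: 0.0502
gripper_force: 0.0
```

Emit:
drive_tool:
  moves: [5,0,0,-2,0,0,0,5,0,0,-3,0,0,0,5,0,0,-4,0,0,0,5,0,0,-2,0,0,0]

```text
time_s: 6.55
ee_pos: [0.4307, 0.4029, 0.2526]
ee_rot: [[-0.417, 0.909, 0.003], [0.909, 0.417, 0.003], [0.001, 0.004, -1.0]]
ft_force: [1.3, 0.1, 0.5]
width: 0.05
gripper_force: 0.0
```

```bash
python3 - <<'E'
from h import *
f,P=look('side')
q=P[(abs(P[...,0]-.43)<.09)&(abs(P[...,1]-.4)<.09)&(P[...,2]>.014)&(P[...,2]<.2)]
for a,b in((.016,.03),(.07,.12),(.15,.18)):
    w=q[(q[:,2]>a)&(q[:,2]<b)]; print(a,len(w),w.min(0).round(3),w.max(0).round(3),w.mean(0).round(3))
cv2.imwrite('pics/cork.png',cv2.resize(f['frame'][60:220,220:400],None,fx=3,fy=3))
o=get_obs();print(o['time_s'],o['joint_positions'].round(3))
# bone approach plans: average of both views
plan([.585,-.329,.2],pose(15),18)
E
```

```text
0.016 164 [0.342 0.311 0.016] [0.517 0.49  0.03 ] [0.429 0.395 0.023]
0.07 119 [0.404 0.36  0.07 ] [0.458 0.449 0.12 ] [0.434 0.386 0.096]
0.15 62 [0.414 0.364 0.15 ] [0.452 0.435 0.177] [0.434 0.396 0.162]
6.6 [0.622 0.458 1.339 0.    1.336 0.192]
rows 18 from [0.431 0.403 0.255] to [ 0.585 -0.329  0.2  ]
[-4.05 -0.92  0.29] [ 0.02 -0.03  5.54]
[-4.12 -0.53  0.29] [ 0.02 -0.03  5.54]
[-4.16 -0.13  0.3 ] [ 0.02 -0.03  5.54]
[-4.15  0.27  0.3 ] [ 0.02 -0.03  5.54]
[-4.1   0.67  0.3 ] [ 0.02 -0.03  5.54]
[-4.02  1.07  0.3 ] [ 0.02 -0.03  5.54]
[-3.9   1.45  0.3 ] [ 0.02 -0.03  5.54]
[-3.74  1.82  0.3 ] [ 0.02 -0.03  5.54]
[-3.55  2.17  0.31] [ 0.02 -0.03  5.54]
[-3.32  2.5   0.31] [ 0.02 -0.03  5.54]
[-3.06  2.81  0.31] [ 0.02 -0.03  5.54]
[-2.78  3.09  0.31] [ 0.02 -0.03  5.54]
[-2.47  3.35  0.31] [ 0.02 -0.03  5.54]
[-2.13  3.57  0.31] [ 0.02 -0.03  5.54]
[-1.78  3.76  0.31] [ 0.02 -0.03  5.54]
[-1.41  3.91  0.31] [ 0.02 -0.03  5.54]
[-1.02  4.03  0.31] [ 0.02 -0.03  5.54]
[-0.63  4.11  0.31] [ 0.02 -0.03  5.54]
```

View pics/cork.png

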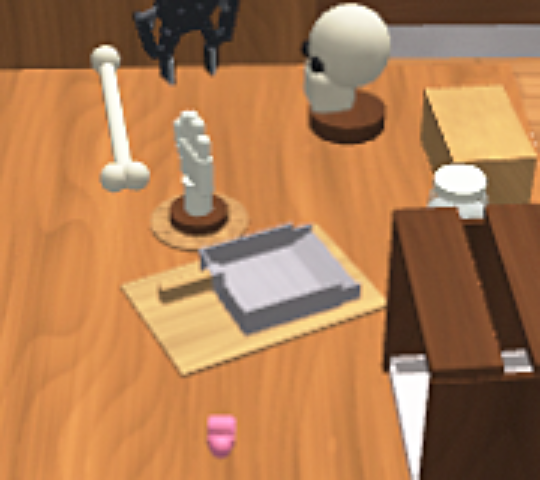

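The hand stands upright in the middle of the cork (crop 198,165). Next is the nearest bone, at (351,261) in the top view.

```bash
python3 - <<'E'
from h import *
plan([.403,-.2035,.09],pose(57),15)
E
```

```text
rows 15 from [0.431 0.403 0.255] to [ 0.403 -0.204  0.09 ]
[-3.6  -1.87  1.08] [ 0.03 -0.02  3.84]
[-3.72 -1.62  1.08] [ 0.03 -0.02  3.84]
[-3.82 -1.37  1.08] [ 0.03 -0.02  3.84]
[-3.9  -1.11  1.09] [ 0.03 -0.02  3.84]
[-3.97 -0.85  1.09] [ 0.03 -0.02  3.84]
[-4.01 -0.58  1.09] [ 0.03 -0.02  3.84]
[-4.04 -0.31  1.09] [ 0.03 -0.02  3.84]
[-4.05 -0.03  1.09] [ 0.03 -0.02  3.84]
[-4.05  0.24  1.09] [ 0.03 -0.02  3.84]
[-4.02  0.51  1.1 ] [ 0.03 -0.02  3.84]
[-3.98  0.78  1.1 ] [ 0.03 -0.02  3.84]
[-3.92  1.04  1.1 ] [ 0.03 -0.02  3.84]
[-3.84  1.3   1.1 ] [ 0.03 -0.02  3.84]
[-3.74  1.56  1.1 ] [ 0.03 -0.02  3.84]
[-3.63  1.81  1.1 ] [ 0.03 -0.02  3.84]
```

Emit:
drive_tool:
  moves: [5,-3.6,-1.85,0,0,0,3.8,5,-3.7,-1.6,0,0,0,3.8,5,-3.8,-1.35,0.5,0,0,3.8,5,-3.9,-1.1,1,0,0,3.8,5,-4,-0.85,1,0,0,3.8]

```text
time_s: 7.1
ee_pos: [0.4205, 0.1986, 0.2237]
ee_rot: [[-0.096, 0.995, 0.0], [0.995, 0.096, 0.0], [0.0, 0.0, -1.0]]
ft_force: [0.4, -0.6, -0.6]
width: 0.0502
gripper_force: 0.0
```

Emit:
drive_tool:
  moves: [5,-4,-0.6,1,0,0,3.8,5,-4.05,-0.3,1,0,0,3.8,5,-4.05,0,1,0,0,3.8,5,-4.05,0.25,1,0,0,3.8,5,-4,0.5,1,0,0,3.8]

```text
time_s: 7.6
ee_pos: [0.4121, -0.0037, 0.1737]
ee_rot: [[0.234, 0.972, 0.0], [0.972, -0.234, 0.0], [0.0, 0.0, -1.0]]
ft_force: [0.2, 0.3, -0.5]
width: 0.0498
gripper_force: 0.0
```

Emit:
drive_tool:
  moves: [5,-4,0.8,1.5,0,0,3.8,5,-3.9,1.05,1.5,0,0,3.8,5,-3.8,1.3,1.5,0,0,3.8,5,-3.7,1.55,1.5,0,0,3.8,5,-3.6,1.8,1,0,0,3.8]

```text
time_s: 8.1
ee_pos: [0.4046, -0.2052, 0.103]
ee_rot: [[0.538, 0.843, -0.001], [0.843, -0.538, 0.001], [0.0, -0.001, -1.0]]
ft_force: [1.4, 0.6, 0.2]
width: 0.05
gripper_force: 0.0
```

```bash
python3 - <<'E'
from h import *
f,P=look('side')
hsv=cv2.cvtColor(f['frame'],cv2.COLOR_BGR2HSV); wh=(hsv[...,1]<80)&(hsv[...,2]>110)
for b in((.583,-.333),(.500,-.279),(.398,-.211)):
    m=wh&(abs(P[...,0]-b[0])<.05)&(abs(P[...,1]-b[1])<.05)&(P[...,2]>.012)&(P[...,2]<.045); q=P[m]; print(len(q),q.mean(0).round(3))
plan([.403,-.2035,.03],pose(57),2)
E
```

```text
174 [ 0.587 -0.332  0.025]
156 [ 0.502 -0.28   0.024]
141 [ 0.4   -0.215  0.023]
rows 2 from [ 0.405 -0.21   0.102] to [ 0.403 -0.204  0.03 ]
[ 0.24 -0.28  3.61] [0.03 0.05 0.08]
[ 0.24 -0.28  3.61] [0.03 0.05 0.08]
```

Emit:
drive_tool:
  moves: [5,0.5,-0.5,2,0,0,0,5,0,0,3,0,0,0,5,0,0,2.2,0,0,0,5,0,0,0,0,0,0]

```text
time_s: 8.55
ee_pos: [0.4022, -0.1957, 0.03]
ee_rot: [[0.535, 0.845, -0.005], [0.845, -0.535, 0.003], [0.0, -0.006, -1.0]]
ft_force: [-0.5, 0.0, 0.1]
width: 0.0498
gripper_force: 0.0
```

Emit:
drive_tool:
  moves: [1,0,0,0,0,0,0,1,0,0,0,0,0,0,1,0,0,0,0,0,0,1,0,0,0,0,0,0]
  grip_force: 35

```text
time_s: 8.95
ee_pos: [0.4043, -0.1972, 0.0331]
ee_rot: [[0.535, 0.845, 0.001], [0.845, -0.535, -0.001], [0.0, 0.002, -1.0]]
ft_force: [0.4, 0.4, 0.2]
width: 0.0309
gripper_force: 34.7
```

Emit:
drive_tool:
  moves: [1,0,0,-2,0,0,0,1,0,0,-4,0,0,0,1,0,0,-4,0,0,0,1,0,0,0,0,0,0]

```text
time_s: 9.35
ee_pos: [0.4063, -0.1986, 0.1372]
ee_rot: [[0.535, 0.845, 0.008], [0.845, -0.535, -0.006], [-0.001, 0.01, -1.0]]
ft_force: [-0.7, -0.3, -1.4]
width: 0.0313
gripper_force: 35.0
```

```bash
cat >> h.py <<'E'
YS=24.; FC=np.array([.522,.236]); F=np.array([np.cos(np.radians(YS)),np.sin(np.radians(YS))]); L=np.array([-F[1],F[0]])
def slot(x,y): return FC+x*F+y*L
E
python3 - <<'E'
from h import *
print(get_obs()['width'])
plan([*slot(-.020,.033+.009),.12],pose(114),11)
E
```

```text
0.03125316824790663
rows 11 from [ 0.406 -0.199  0.137] to [0.487 0.266 0.12 ]
[ 3.96 -1.65  0.14] [ 0.05  0.03 -5.12]
[ 4.09 -1.28  0.14] [ 0.05  0.03 -5.12]
[ 4.19 -0.91  0.14] [ 0.05  0.03 -5.12]
[ 4.25 -0.54  0.15] [ 0.05  0.03 -5.12]
[ 4.29 -0.15  0.15] [ 0.05  0.03 -5.12]
[4.28 0.23 0.15] [ 0.05  0.03 -5.12]
[4.24 0.61 0.15] [ 0.05  0.03 -5.12]
[4.17 0.99 0.15] [ 0.05  0.03 -5.12]
[4.07 1.36 0.15] [ 0.05  0.03 -5.12]
[3.93 1.71 0.16] [ 0.05  0.03 -5.12]
[3.76 2.06 0.16] [ 0.05  0.03 -5.12]
```

Emit:
drive_tool:
  moves: [1,4,-1.65,0,0,0,-5.1,1,4.1,-1.3,0,0,0,-5.1,1,4.2,-0.9,0,0,0,-5.1,1,4.3,-0.5,0,0,0,-5.1,1,4.3,-0.1,0,0,0,-5.1]

```text
time_s: 9.85
ee_pos: [0.4416, 0.0169, 0.1321]
ee_rot: [[0.116, 0.993, 0.0], [0.993, -0.116, 0.0], [0.0, 0.0, -1.0]]
ft_force: [1.6, -1.5, -0.0]
width: 0.0307
gripper_force: 34.9
```

Emit:
drive_tool:
  moves: [1,4.3,0.2,0,0,0,-5.1,1,4.3,0.6,0,0,0,-5.1,1,4.2,1,0,0,0,-5.1,1,4.1,1.4,0,0,0,-5.1,1,4,1.7,0,0,0,-5.1]

```text
time_s: 10.35
ee_pos: [0.4786, 0.2303, 0.132]
ee_rot: [[-0.323, 0.946, -0.0], [0.946, 0.323, -0.0], [-0.0, -0.0, -1.0]]
ft_force: [0.8, -0.4, -0.4]
width: 0.0312
gripper_force: 34.9
```

Emit:
drive_tool:
  moves: [1,4,2,0,0,0,-5.1,1,0,0,0,0,0,0,1,0,0,0,0,0,0]

```text
time_s: 10.65
ee_pos: [0.4842, 0.2734, 0.1315]
ee_rot: [[-0.404, 0.915, -0.001], [0.915, 0.404, -0.001], [-0.0, -0.001, -1.0]]
ft_force: [0.0, -0.4, -0.6]
width: 0.0311
gripper_force: 35.0
```

```bash
python3 - <<'E'
from h import *
f,P=look('top','t1')
plan([*slot(-.020,.048),.042],pose(114),4)
cv2.imwrite('pics/t1.png',cv2.resize(f['frame'][150:310,140:300],None,fx=3.5,fy=3.5))
E
```

```text
rows 4 from [0.484 0.272 0.132] to [0.484 0.272 0.042]
[-0.01 -0.01  2.24] [-0.02  0.   -0.06]
[-0.01 -0.01  2.24] [-0.02  0.   -0.06]
[-0.01 -0.01  2.24] [-0.02  0.   -0.06]
[-0.01 -0.01  2.24] [-0.02  0.   -0.06]
```

View pics/t1.png

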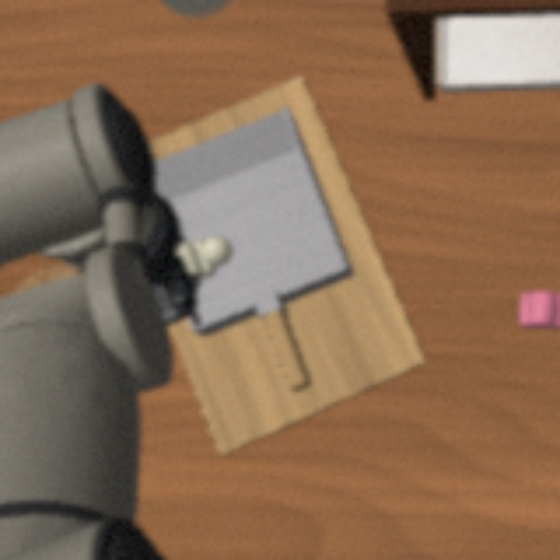

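The bone is held above the left half of the scoop, at crop (207,252). I'll lower it.

Emit:
drive_tool:
  moves: [1,0,0,3,0,0,0,1,0,0,3,0,0,0,1,0,0,2,0,0,0,1,0,0,0.8,0,0,0,1,0,0,0,0,0,0]

```text
time_s: 11.2
ee_pos: [0.4848, 0.2716, 0.0439]
ee_rot: [[-0.401, 0.916, -0.001], [0.916, 0.401, -0.001], [0.0, -0.002, -1.0]]
ft_force: [-0.7, 0.8, 0.2]
width: 0.0309
gripper_force: 35.0
```

Emit:
drive_tool:
  moves: [4.4,0,0,0,0,0,0,4.4,0,0,0,0,0,0,4.4,0,0,0,0,0,0]

```text
time_s: 11.5
ee_pos: [0.4855, 0.2729, 0.0453]
ee_rot: [[-0.402, 0.915, 0.002], [0.915, 0.402, 0.001], [-0.0, 0.002, -1.0]]
ft_force: [-0.2, -0.4, 0.0]
width: 0.044
gripper_force: 0.0
```

Emit:
drive_tool:
  moves: [4.4,0,0,-3,0,0,0,4.4,0,0,-4,0,0,0,4.4,0,0,-4,0,0,0,4.4,0,0,0,0,0,0]

```text
time_s: 11.9
ee_pos: [0.4878, 0.2741, 0.1606]
ee_rot: [[-0.403, 0.915, 0.011], [0.915, 0.403, 0.004], [-0.0, 0.012, -1.0]]
ft_force: [-0.3, -0.5, 0.9]
width: 0.0441
gripper_force: 0.0
```

```bash
python3 - <<'E'
from h import *
# bone A center (.586,-.329) axis 16, grip 9mm away from head (head to -x)
a=np.radians(16); plan([.586+.009*np.cos(a),-.329+.009*np.sin(a),.11],pose(16),14)
E
```

```text
rows 14 from [0.488 0.274 0.161] to [ 0.595 -0.327  0.11 ]
[-4.23 -1.03  0.35] [ 0.04 -0.04  6.98]
[-4.33 -0.51  0.35] [ 0.04 -0.04  6.98]
[-4.36  0.02  0.36] [ 0.04 -0.04  6.98]
[-4.32  0.55  0.36] [ 0.04 -0.04  6.98]
[-4.22  1.07  0.36] [ 0.04 -0.04  6.98]
[-4.06  1.58  0.36] [ 0.04 -0.04  6.98]
[-3.84  2.06  0.37] [ 0.04 -0.04  6.98]
[-3.56  2.51  0.37] [ 0.04 -0.04  6.98]
[-3.23  2.92  0.37] [ 0.04 -0.04  6.98]
[-2.85  3.3   0.37] [ 0.04 -0.04  6.98]
[-2.43  3.62  0.37] [ 0.04 -0.04  6.98]
[-1.97  3.89  0.37] [ 0.04 -0.04  6.98]
[-1.48  4.1   0.37] [ 0.04 -0.04  6.98]
[-0.97  4.25  0.36] [ 0.04 -0.04  6.98]
```

Emit:
drive_tool:
  moves: [5,-4.2,-1,0.3,0,0,7,5,-4.3,-0.5,0.3,0,0,7,5,-4.4,0,0.3,0,0,7,5,-4.3,0.55,0.3,0,0,7,5,-4.2,1.05,0.3,0,0,7]

```text
time_s: 12.4
ee_pos: [0.5226, 0.0574, 0.1393]
ee_rot: [[0.2, 0.98, 0.001], [0.98, -0.2, 0.0], [0.0, 0.001, -1.0]]
ft_force: [1.0, -0.5, 0.5]
width: 0.0501
gripper_force: 0.0
```

Emit:
drive_tool:
  moves: [5,-4.1,1.6,0.3,0,0,7,5,-3.8,2,0.3,0,0,7,5,-3.6,2.5,0.3,0,0,7,5,-3.2,2.9,0.3,0,0,7,5,-2.9,3.3,0.3,0,0,7]

```text
time_s: 12.9
ee_pos: [0.5593, -0.1575, 0.1242]
ee_rot: [[0.726, 0.688, 0.0], [0.688, -0.726, 0.0], [0.0, 0.0, -1.0]]
ft_force: [-0.2, 0.1, -0.2]
width: 0.0498
gripper_force: 0.0
```

Emit:
drive_tool:
  moves: [5,-2.4,3.6,0.3,0,0,7,5,-2,3.9,0.3,0,0,7,5,-1.5,4.1,0.3,0,0,7,5,-1,4.3,0.3,0,0,7,5,0,0,0,0,0,0]

```text
time_s: 13.4
ee_pos: [0.5884, -0.3338, 0.1112]
ee_rot: [[0.965, 0.264, 0.001], [0.264, -0.965, -0.002], [0.0, 0.002, -1.0]]
ft_force: [0.1, 0.6, 0.8]
width: 0.0499
gripper_force: 0.0
```

```bash
python3 - <<'E'
from h import *
f,P=look('side')
hsv=cv2.cvtColor(f['frame'],cv2.COLOR_BGR2HSV); wh=(hsv[...,1]<80)&(hsv[...,2]>110)
for b in((.583,-.333),(.500,-.279),(.398,-.211)):
    m=wh&(abs(P[...,0]-b[0])<.05)&(abs(P[...,1]-b[1])<.05)&(P[...,2]>.012)&(P[...,2]<.045); q=P[m]; print(len(q),q.mean(0).round(3) if len(q) else '')
a=np.radians(16); plan([.586+.009*np.cos(a),-.329+.009*np.sin(a),.03],pose(16),3)
E
```

```text
164 [ 0.586 -0.333  0.024]
154 [ 0.503 -0.28   0.024]
0 
rows 3 from [ 0.588 -0.331  0.111] to [ 0.595 -0.327  0.03 ]
[ 0.24 -0.08  2.71] [-0.    0.   -0.15]
[ 0.24 -0.08  2.71] [-0.    0.   -0.15]
[ 0.24 -0.08  2.71] [-0.    0.   -0.15]
```

Emit:
drive_tool:
  moves: [5,0.8,-0.2,2,0,0,0,5,0,0,3,0,0,0,5,0,0,3.1,0,0,0,5,0,0,0,0,0,0]

```text
time_s: 13.85
ee_pos: [0.5935, -0.3209, 0.0267]
ee_rot: [[0.962, 0.273, -0.008], [0.273, -0.962, 0.006], [-0.006, -0.008, -1.0]]
ft_force: [-0.8, 0.5, -0.5]
width: 0.0498
gripper_force: 0.0
```

Emit:
drive_tool:
  moves: [1,0,0,0,0,0,0,1,0,0,0,0,0,0,1,0,0,0,0,0,0,1,0,0,0,0,0,0]

```text
time_s: 14.25
ee_pos: [0.5966, -0.3244, 0.0328]
ee_rot: [[0.962, 0.271, 0.002], [0.271, -0.962, -0.001], [0.002, 0.002, -1.0]]
ft_force: [0.7, 0.5, 0.3]
width: 0.0311
gripper_force: 38.0
```

Emit:
drive_tool:
  moves: [1,0,0,-2,0,0,0,1,0,0,-4,0,0,0,1,0,0,-4,0,0,0,1,0,0,0,0,0,0]

```text
time_s: 14.65
ee_pos: [0.5989, -0.3261, 0.139]
ee_rot: [[0.962, 0.271, 0.011], [0.271, -0.962, -0.007], [0.008, 0.01, -1.0]]
ft_force: [0.4, -0.0, 0.7]
width: 0.0309
gripper_force: 38.1
```

```bash
python3 - <<'E'
from h import *
print(get_obs()['width'])
plan([*slot(-.020,-.034+.010),.13],pose(114),14)
f,P=look('top')
hsv=cv2.cvtColor(f['frame'],cv2.COLOR_BGR2HSV)
m=(abs(P[...,0]-FC[0])<.09)&(abs(P[...,1]-FC[1])<.09)&(P[...,2]>.03)&(P[...,2]<.06)&(hsv[...,2]>150)&(hsv[...,1]<90)
q=P[m]; d=q[:,:2]-FC; print('bone in scoop',len(q),(d@F).min(),(d@F).max(),(d@L).min(),(d@L).max(),q[:,2].max())
g=(hsv[...,1]<70)&(abs(P[...,0]-.54)<.13)&(abs(P[...,1]-.245)<.13)&(P[...,2]>.008)&(P[...,2]<.07)
r=cv2.minAreaRect((P[g][:,:2]*1e3).astype(np.float32)); print('scoop',r)
cv2.imwrite('pics/t2.png',cv2.resize(f['frame'][150:310,140:460],None,fx=2.5,fy=2.5))
E
```

```text
0.030909605908703404
rows 14 from [ 0.599 -0.326  0.139] to [0.513 0.206 0.13 ]
[ 0.44 -3.82  0.03] [ 0.06  0.01 -7.02]
[ 0.91 -3.74  0.03] [ 0.06  0.01 -7.02]
[ 1.36 -3.6   0.04] [ 0.06  0.01 -7.02]
[ 1.79 -3.41  0.04] [ 0.06  0.01 -7.02]
[ 2.19 -3.16  0.05] [ 0.06  0.01 -7.02]
[ 2.56 -2.87  0.05] [ 0.06  0.01 -7.02]
[ 2.89 -2.54  0.05] [ 0.06  0.01 -7.02]
[ 3.18 -2.17  0.06] [ 0.06  0.01 -7.02]
[ 3.42 -1.76  0.06] [ 0.06  0.01 -7.02]
[ 3.61 -1.33  0.06] [ 0.06  0.01 -7.02]
[ 3.75 -0.88  0.06] [ 0.06  0.01 -7.02]
[ 3.83 -0.41  0.06] [ 0.06  0.01 -7.02]
[3.85 0.06 0.06] [ 0.06  0.01 -7.02]
[3.81 0.53 0.06] [ 0.06  0.01 -7.02]
bone in scoop 108 -0.03389549339063741 0.10402559348425605 0.007861741885301726 0.07347900893437077 0.053184961535622355
scoop ((535.9610595703125, 248.29959106445312), (190.72927856445312, 156.6258087158203), 23.950361251831055)
```

View pics/t2.png

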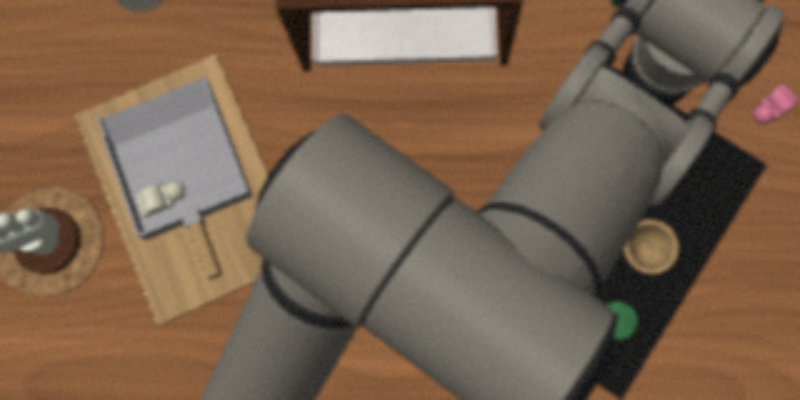

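The bone lies in the left rear of the scoop (crop 160,197). The second bone is in the gripper.

Emit:
drive_tool:
  moves: [1,0.4,-3.8,0,0,0,-7,1,0.9,-3.7,0,0,0,-7,1,1.4,-3.6,0,0,0,-7,1,1.8,-3.4,0,0,0,-7,1,2.2,-3.2,0,0,0,-7]

```text
time_s: 15.2
ee_pos: [0.5646, -0.1327, 0.1304]
ee_rot: [[0.629, 0.777, -0.001], [0.777, -0.629, 0.001], [-0.0, -0.002, -1.0]]
ft_force: [-0.6, 0.6, -0.1]
width: 0.0307
gripper_force: 38.0
```

Emit:
drive_tool:
  moves: [1,2.6,-2.9,0,0,0,-7,1,2.9,-2.5,0,0,0,-7,1,3.2,-2.2,0,0,0,-7,1,3.4,-1.8,0,0,0,-7,1,3.6,-1.3,0,0,0,-7]

```text
time_s: 15.7
ee_pos: [0.5345, 0.0576, 0.1305]
ee_rot: [[0.069, 0.998, -0.002], [0.998, -0.069, 0.0], [0.0, -0.002, -1.0]]
ft_force: [0.1, 0.3, -0.3]
width: 0.0309
gripper_force: 38.0
```

Emit:
drive_tool:
  moves: [1,3.75,-0.9,0,0,0,-7,1,3.8,-0.4,0,0,0,-7,1,3.85,0,0,0,0,-7,1,3.8,0.5,0,0,0,-7,1,0,0,0,0,0,0]

```text
time_s: 16.2
ee_pos: [0.5093, 0.2115, 0.1305]
ee_rot: [[-0.409, 0.912, -0.002], [0.912, 0.409, 0.001], [0.001, -0.001, -1.0]]
ft_force: [0.5, 0.0, -0.6]
width: 0.0306
gripper_force: 38.0
```

```bash
python3 - <<'E'
from h import *
plan([*slot(-.020,-.024),.044],pose(114),4)
E
```

```text
rows 4 from [0.509 0.211 0.13 ] to [0.513 0.206 0.044]
[-0.17  0.04  2.16] [-0.01 -0.02  0.04]
[-0.17  0.04  2.16] [-0.01 -0.02  0.04]
[-0.17  0.04  2.16] [-0.01 -0.02  0.04]
[-0.17  0.04  2.16] [-0.01 -0.02  0.04]
```

Emit:
drive_tool:
  moves: [1,-0.6,0.1,2.5,0,0,0,1,0,0,3,0,0,0,1,0,0,2.2,0,0,0,1,0,0,0.9,0,0,0,1,0,0,0,0,0,0]

```text
time_s: 16.7
ee_pos: [0.5134, 0.2018, 0.0439]
ee_rot: [[-0.402, 0.916, -0.003], [0.916, 0.402, -0.001], [0.001, -0.003, -1.0]]
ft_force: [-0.2, 0.0, 0.4]
width: 0.031
gripper_force: 38.1
```

Emit:
drive_tool:
  moves: [4.4,0,0,0,0,0,0,4.4,0,0,0,0,0,0,4.4,0,0,0,0,0,0]

```text
time_s: 17.0
ee_pos: [0.515, 0.2028, 0.0465]
ee_rot: [[-0.402, 0.915, 0.002], [0.915, 0.402, 0.001], [-0.0, 0.002, -1.0]]
ft_force: [-0.3, -0.5, -0.3]
width: 0.0439
gripper_force: 0.0
```

Emit:
drive_tool:
  moves: [4.4,0,0,-3,0,0,0,4.4,0,0,-4,0,0,0,4.4,0,0,-4,0,0,0,4.4,0,0,0,0,0,0]

```text
time_s: 17.4
ee_pos: [0.5174, 0.2035, 0.1617]
ee_rot: [[-0.403, 0.915, 0.012], [0.915, 0.403, 0.003], [-0.002, 0.012, -1.0]]
ft_force: [0.0, -0.0, -0.1]
width: 0.0441
gripper_force: 0.0
```

```bash
python3 - <<'E'
from h import *
f,P=look('side')
hsv=cv2.cvtColor(f['frame'],cv2.COLOR_BGR2HSV); wh=(hsv[...,1]<80)&(hsv[...,2]>110)
for b in((.583,-.333),(.500,-.279)):
    m=wh&(abs(P[...,0]-b[0])<.05)&(abs(P[...,1]-b[1])<.05)&(P[...,2]>.012)&(P[...,2]<.045); q=P[m]; print(len(q),q.mean(0).round(3) if len(q) else '')
f,P=look('top','t3')
# bone B center, head +x; axis 3
a=np.radians(3); plan([.503-.009*np.cos(a),-.276-.009*np.sin(a),.11],pose(3),15)
E
```

```text
0 
152 [ 0.503 -0.279  0.024]
rows 15 from [0.515 0.203 0.157] to [ 0.494 -0.276  0.11 ]
[-2.87 -1.41  0.31] [ 0.01 -0.01  7.38]
[-3.03 -1.03  0.31] [ 0.01 -0.01  7.38]
[-3.13 -0.64  0.31] [ 0.01 -0.01  7.38]
[-3.19 -0.23  0.31] [ 0.01 -0.01  7.38]
[-3.19  0.18  0.31] [ 0.01 -0.01  7.38]
[-3.14  0.59  0.31] [ 0.01 -0.01  7.38]
[-3.04  0.99  0.31] [ 0.01 -0.01  7.38]
[-2.89  1.37  0.31] [ 0.01 -0.01  7.38]
[-2.69  1.73  0.31] [ 0.01 -0.01  7.38]
[-2.44  2.06  0.31] [ 0.01 -0.01  7.38]
[-2.16  2.36  0.31] [ 0.01 -0.01  7.38]
[-1.84  2.62  0.31] [ 0.01 -0.01  7.38]
[-1.48  2.83  0.31] [ 0.01 -0.01  7.38]
[-1.11  3.    0.31] [ 0.01 -0.01  7.38]
[-0.71  3.12  0.31] [ 0.01 -0.01  7.38]
```

Emit:
drive_tool:
  moves: [5,-2.9,-1.4,0.3,0,0,7.4,5,-3,-1,0.3,0,0,7.4,5,-3.1,-0.65,0.3,0,0,7.4,5,-3.2,-0.25,0.3,0,0,7.4,5,-3.2,0.2,0.3,0,0,7.4]

```text
time_s: 18.0
ee_pos: [0.5064, 0.042, 0.139]
ee_rot: [[0.234, 0.972, -0.002], [0.972, -0.234, 0.0], [-0.0, -0.002, -1.0]]
ft_force: [0.7, 0.4, 0.5]
width: 0.0499
gripper_force: 0.0
```

Emit:
drive_tool:
  moves: [5,-3.1,0.6,0.3,0,0,7.4,5,-3,1,0.3,0,0,7.4,5,-2.9,1.4,0.3,0,0,7.4,5,-2.7,1.7,0.3,0,0,7.4,5,-2.4,2.1,0.3,0,0,7.4]

```text
time_s: 18.5
ee_pos: [0.4999, -0.1169, 0.1239]
ee_rot: [[0.772, 0.635, -0.002], [0.635, -0.772, 0.001], [-0.001, -0.002, -1.0]]
ft_force: [-0.0, 0.1, 0.2]
width: 0.0502
gripper_force: 0.0
```

Emit:
drive_tool:
  moves: [5,-2.2,2.4,0.3,0,0,7.4,5,-1.8,2.6,0.3,0,0,7.4,5,-1.5,2.8,0.3,0,0,7.4,5,-1.1,3,0.3,0,0,7.4,5,-0.7,3.1,0.3,0,0,7.4]

```text
time_s: 19.0
ee_pos: [0.4924, -0.2762, 0.1087]
ee_rot: [[0.999, 0.042, -0.002], [0.042, -0.999, 0.002], [-0.002, -0.002, -1.0]]
ft_force: [0.3, 0.3, -0.1]
width: 0.0498
gripper_force: 0.0
```

Emit:
drive_tool:
  moves: [5,0,0,0,0,0,0]

```text
time_s: 19.1
ee_pos: [0.4924, -0.2785, 0.1085]
ee_rot: [[0.999, 0.041, -0.002], [0.041, -0.999, 0.0], [-0.001, -0.0, -1.0]]
ft_force: [0.0, 0.0, -0.3]
width: 0.0501
gripper_force: 0.0
```

```bash
python3 - <<'E'
from h import *
f,P=look('side')
hsv=cv2.cvtColor(f['frame'],cv2.COLOR_BGR2HSV); wh=(hsv[...,1]<80)&(hsv[...,2]>110)
m=wh&(abs(P[...,0]-.5)<.06)&(abs(P[...,1]+.279)<.06)&(P[...,2]>.012)&(P[...,2]<.045); q=P[m]; print(len(q),q.mean(0).round(3) if len(q) else '')
a=np.radians(3); plan([.503-.009*np.cos(a),-.276-.009*np.sin(a),.03],pose(3),3)
E
```

```text
155 [ 0.503 -0.28   0.024]
rows 3 from [ 0.492 -0.277  0.109] to [ 0.494 -0.276  0.03 ]
[0.06 0.01 2.62] [-0.03  0.04 -0.13]
[0.06 0.   2.62] [-0.03  0.04 -0.13]
[0.06 0.   2.62] [-0.03  0.04 -0.13]
```

Emit:
drive_tool:
  moves: [5,0.2,0,2,0,0,0,5,0,0,3,0,0,0,5,0,0,2.8,0,0,0,5,0,0,0,0,0,0]

```text
time_s: 19.55
ee_pos: [0.4929, -0.2723, 0.0284]
ee_rot: [[0.999, 0.05, -0.007], [0.05, -0.999, 0.006], [-0.007, -0.006, -1.0]]
ft_force: [0.4, 0.4, 0.2]
width: 0.0502
gripper_force: 0.0
```

Emit:
drive_tool:
  moves: [1,0,0,0,0,0,0,1,0,0,0,0,0,0,1,0,0,0,0,0,0,1,0,0,0,0,0,0]

```text
time_s: 19.95
ee_pos: [0.4959, -0.2756, 0.0334]
ee_rot: [[0.999, 0.048, 0.002], [0.048, -0.999, -0.001], [0.002, 0.001, -1.0]]
ft_force: [-0.4, -0.1, -0.4]
width: 0.0306
gripper_force: 36.2
```

Emit:
drive_tool:
  moves: [1,0,0,-2,0,0,0,1,0,0,-4,0,0,0,1,0,0,-4,0,0,0,1,0,0,0,0,0,0]

```text
time_s: 20.35
ee_pos: [0.4981, -0.2772, 0.1385]
ee_rot: [[0.999, 0.048, 0.009], [0.048, -0.999, -0.007], [0.009, 0.007, -1.0]]
ft_force: [-0.3, -0.2, 0.2]
width: 0.0309
gripper_force: 36.2
```

```bash
python3 - <<'E'
from h import *
print(get_obs()['width'])
plan([*slot(.033,-.010),.13],pose(114),15)
f,P=look('top','t4'); np.savez('t4.npz',P=P,f=f['frame'])
hsv=cv2.cvtColor(f['frame'],cv2.COLOR_BGR2HSV)
m=(abs(P[...,0]-FC[0])<.06)&(abs(P[...,1]-FC[1])<.08)&(P[...,2]>.028)&(P[...,2]<.06)&(hsv[...,2]>150)&(hsv[...,1]<90)
q=P[m]; d=q[:,:2]-FC; print(len(q),np.percentile(d@F,[2,98]),np.percentile(d@L,[2,98]),q[:,2].max())
cv2.imwrite('pics/t4.png',cv2.resize(f['frame'][160:280,160:270],None,fx=4,fy=4))
E
```

```text
0.030931312697301115
rows 15 from [ 0.498 -0.277  0.139] to [0.556 0.24  0.13 ]
[ 0.55 -3.43  0.04] [ 0.05  0.   -7.42]
[ 0.99 -3.33  0.04] [ 0.05  0.   -7.42]
[ 1.41 -3.17  0.04] [ 0.05  0.   -7.42]
[ 1.81 -2.96  0.05] [ 0.05  0.   -7.42]
[ 2.18 -2.71  0.05] [ 0.05  0.   -7.42]
[ 2.51 -2.4   0.05] [ 0.05  0.   -7.42]
[ 2.8  -2.06  0.05] [ 0.05  0.   -7.42]
[ 3.04 -1.68  0.05] [ 0.05  0.   -7.42]
[ 3.23 -1.27  0.06] [ 0.05  0.   -7.42]
[ 3.37 -0.85  0.06] [ 0.05  0.   -7.42]
[ 3.45 -0.4   0.06] [ 0.05  0.   -7.42]
[3.47 0.04 0.06] [ 0.05  0.   -7.42]
[3.44 0.49 0.06] [ 0.05  0.   -7.42]
[3.34 0.93 0.06] [ 0.05  0.   -7.42]
[3.2  1.36 0.06] [ 0.05  0.   -7.42]
230 [-0.03510655 -0.00773712] [-0.06236437  0.07154647] 0.05423900582575936
```

View pics/t4.png

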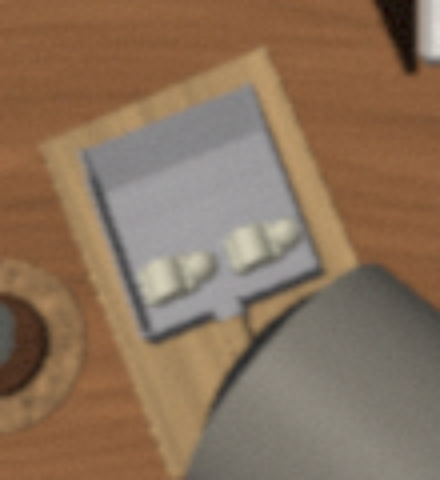

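Two bones lie neatly side by side, at crop (175,277) and (262,243). The third goes in front of them.

Emit:
drive_tool:
  moves: [1,0.5,-3.4,0,0,0,-7.4,1,1,-3.3,0,0,0,-7.4,1,1.4,-3.2,0,0,0,-7.4,1,1.8,-3,0,0,0,-7.4,1,2.2,-2.7,0,0,0,-7.4]

```text
time_s: 20.9
ee_pos: [0.5135, -0.1012, 0.1312]
ee_rot: [[0.766, 0.643, -0.002], [0.643, -0.766, 0.001], [-0.001, -0.002, -1.0]]
ft_force: [1.6, 0.3, -0.6]
width: 0.0306
gripper_force: 36.2
```

Emit:
drive_tool:
  moves: [1,2.5,-2.4,0,0,0,-7.4,1,2.8,-2.1,0,0,0,-7.4,1,3,-1.7,0,0,0,-7.4,1,3.2,-1.3,0,0,0,-7.4,1,3.4,-0.8,0,0,0,-7.4]

```text
time_s: 21.4
ee_pos: [0.5327, 0.0711, 0.1312]
ee_rot: [[0.224, 0.975, -0.002], [0.975, -0.224, 0.0], [-0.0, -0.002, -1.0]]
ft_force: [0.7, -0.3, 0.4]
width: 0.0307
gripper_force: 36.2
```

Emit:
drive_tool:
  moves: [1,3.4,-0.4,0,0,0,-7.4,1,3.5,0,0,0,0,-7.4,1,3.4,0.5,0,0,0,-7.4,1,3.3,0.9,0,0,0,-7.4,1,3.2,1.4,0,0,0,-7.4]

```text
time_s: 21.9
ee_pos: [0.5525, 0.2425, 0.131]
ee_rot: [[-0.407, 0.913, -0.002], [0.913, 0.407, -0.001], [0.0, -0.002, -1.0]]
ft_force: [1.1, -0.4, -0.8]
width: 0.0307
gripper_force: 36.2
```

Emit:
drive_tool:
  moves: [1,0,0,0,0,0,0,1,0,0,0,0,0,0]

```text
time_s: 22.1
ee_pos: [0.5524, 0.2416, 0.131]
ee_rot: [[-0.403, 0.915, -0.002], [0.915, 0.403, -0.001], [0.0, -0.002, -1.0]]
ft_force: [-0.6, -0.1, -0.2]
width: 0.0309
gripper_force: 36.2
```

```bash
python3 - <<'E'
from h import *
plan([*slot(.036,-.008),.045],pose(114),4)
E
```

```text
rows 4 from [0.552 0.242 0.131] to [0.558 0.243 0.045]
[-0.02  0.15  2.15] [-0.03 -0.   -0.06]
[-0.02  0.15  2.15] [-0.03 -0.   -0.06]
[-0.02  0.15  2.15] [-0.03 -0.   -0.06]
[-0.02  0.15  2.15] [-0.03 -0.   -0.06]
```

Emit:
drive_tool:
  moves: [1,0,0.6,2.5,0,0,0,1,0,0,3,0,0,0,1,0,0,2.2,0,0,0,1,0,0,0.9,0,0,0,1,0,0,0,0,0,0]

```text
time_s: 22.6
ee_pos: [0.5579, 0.2424, 0.0449]
ee_rot: [[-0.401, 0.916, -0.003], [0.916, 0.401, -0.001], [0.0, -0.003, -1.0]]
ft_force: [-0.3, -0.5, 0.4]
width: 0.0309
gripper_force: 36.2
```

Emit:
drive_tool:
  moves: [4.2,0,0,0,0,0,0,4.2,0,0,0,0,0,0,4.2,0,0,0,0,0,0]

```text
time_s: 22.9
ee_pos: [0.5595, 0.2439, 0.0476]
ee_rot: [[-0.402, 0.915, 0.002], [0.915, 0.402, 0.001], [-0.0, 0.002, -1.0]]
ft_force: [-0.1, -0.4, -0.4]
width: 0.042
gripper_force: 0.0
```

Emit:
drive_tool:
  moves: [4.2,0,0,-3,0,0,0,4.2,0,0,-4,0,0,0,4.2,0,0,-4,0,0,0,4.2,0,0,-2,0,0,0,4.2,0,0,-2,0,0,0]

```text
time_s: 23.4
ee_pos: [0.5591, 0.2439, 0.199]
ee_rot: [[-0.403, 0.915, 0.003], [0.915, 0.403, 0.001], [-0.0, 0.003, -1.0]]
ft_force: [0.7, 0.3, -0.9]
width: 0.042
gripper_force: 0.0
```

```bash
python3 - <<'E'
from h import *
f,P=look('side','s5')
hsv=cv2.cvtColor(f['frame'],cv2.COLOR_BGR2HSV)
m=(abs(P[...,0]-FC[0])<.08)&(abs(P[...,1]-FC[1])<.08)&(P[...,2]>.028)&(P[...,2]<.07)&(hsv[...,2]>150)&(hsv[...,1]<90)
q=P[m]; d=q[:,:2]-FC; print(len(q),np.percentile(d@F,[2,98]),np.percentile(d@L,[2,98]),q[:,2].max())
g=(hsv[...,1]>70)&(abs(P[...,0]-.42)<.09)&(abs(P[...,1]-.187)<.09)&(P[...,2]>.045)&(P[...,2]<.085)
q=P[g][:,:2]; d=q-FC; print('handle x',np.percentile(d@F,[1,99]),'y',np.percentile(d@L,[2,50,98]))
cv2.imwrite('pics/s5.png',cv2.resize(f['frame'][110:200,240:370],None,fx=4.5,fy=4.5))
E
```

```text
195 [-0.07446519  0.04542602] [-0.07193858  0.06647008] 0.06901362841133474
handle x [-0.14720035 -0.07716987] y [-0.01549404 -0.00741937  0.00411898]
```

View pics/s5.png

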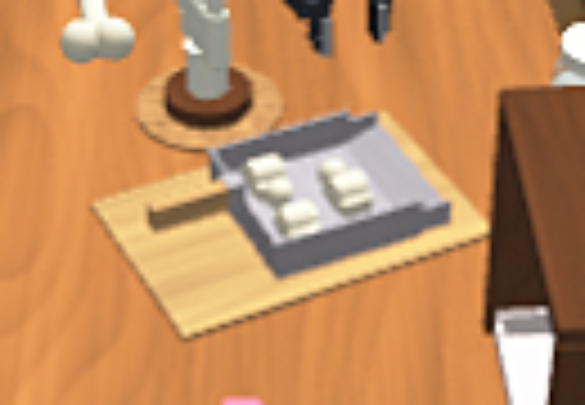

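All three bones are in the scoop: two at the back and one in front, at crop (265,180), (297,217) and (345,187). Now I'll grip the handle with the gripper leaning back.

```bash
cat >> h.py <<'E'
def gp(lean,back,z=.053,yaw=YS,g=None):
    R=pose(yaw,lean); g=np.array([*slot(-.105,-.003),z]) if g is None else np.array(g)
    return g-(.003+back)*R[:,2],R
E
python3 - <<'E'
from h import *
p,R=gp(0,.12); p[:2]-=.06*F
plan(p,R,11)
p2,R2=gp(45,.08)
plan(p2,R2,6,p0=p,R0=R)
E
```

```text
rows 11 from [0.56  0.244 0.202] to [0.372 0.166 0.176]
[ 0.04 -1.85  0.22] [ 0.04 -0.03  8.16]
[-0.23 -1.84  0.22] [ 0.04 -0.03  8.16]
[-0.48 -1.79  0.23] [ 0.04 -0.03  8.16]
[-0.73 -1.7   0.23] [ 0.04 -0.03  8.16]
[-0.97 -1.58  0.23] [ 0.04 -0.03  8.16]
[-1.18 -1.43  0.23] [ 0.04 -0.03  8.16]
[-1.37 -1.24  0.23] [ 0.04 -0.03  8.16]
[-1.53 -1.04  0.23] [ 0.04 -0.03  8.16]
[-1.66 -0.81  0.24] [ 0.04 -0.03  8.16]
[-1.76 -0.56  0.24] [ 0.04 -0.03  8.16]
[-1.82 -0.31  0.24] [ 0.04 -0.03  8.16]
rows 6 from [0.372 0.166 0.176] to [0.374 0.167 0.112]
[ 0.02 -0.    1.07] [-0.   7.5 -0. ]
[-0.12 -0.    1.07] [-0.   7.5 -0. ]
[-0.26 -0.    1.04] [-0.   7.5 -0. ]
[-0.39 -0.    1.  ] [-0.   7.5 -0. ]
[-0.52 -0.    0.94] [-0.   7.5 -0. ]
[-0.64 -0.    0.86] [-0.   7.5 -0. ]
```

Emit:
drive_tool:
  moves: [5,0,-1.85,0.2,0,0,8.2,5,-0.2,-1.85,0.2,0,0,8.2,5,-0.5,-1.8,0.2,0,0,8.2,5,-0.7,-1.7,0.2,0,0,8.2,5,-1,-1.6,0.2,0,0,8.2]

```text
time_s: 23.95
ee_pos: [0.4721, 0.2079, 0.1864]
ee_rot: [[0.302, 0.953, 0.001], [0.953, -0.302, 0.0], [0.0, 0.001, -1.0]]
ft_force: [0.1, -0.2, -0.2]
width: 0.0502
gripper_force: 0.0
```

Emit:
drive_tool:
  moves: [5,-1.2,-1.4,0.2,0,0,8.2,5,-1.4,-1.25,0.2,0,0,8.2,5,-1.5,-1,0.2,0,0,8.2,5,-1.7,-0.8,0.2,0,0,8.2,5,-1.8,-0.6,0.2,0,0,8.2]

```text
time_s: 24.45
ee_pos: [0.3863, 0.172, 0.1764]
ee_rot: [[0.854, 0.521, 0.001], [0.521, -0.854, 0.0], [0.001, 0.0, -1.0]]
ft_force: [-0.1, -1.0, 0.9]
width: 0.05
gripper_force: 0.0
```

Emit:
drive_tool:
  moves: [5,-1.8,-0.3,0,0,0,8.2,5,0,0,0,0,7.5,0,5,0,0,0,0,7.5,0,5,0,0,0,0,7.5,0,5,0,0,0,0,0,0]

```text
time_s: 24.95
ee_pos: [0.3667, 0.1646, 0.1752]
ee_rot: [[0.848, 0.399, 0.349], [0.368, -0.917, 0.153], [0.381, -0.001, -0.925]]
ft_force: [-1.0, -0.1, 0.4]
width: 0.0504
gripper_force: 0.0
```

```bash
python3 - <<'E'
from h import *
print(get_obs()['joint_positions'].round(3))
p2,R2=gp(45,.08)
plan(p2,R2,3)
E
```

```text
[0.16  0.048 2.237 0.205 0.486 1.157]
rows 3 from [0.367 0.165 0.175] to [0.374 0.167 0.112]
[-0.58  0.03  2.05] [ 0.08  7.53 -0.15]
[-0.85  0.03  1.96] [ 0.08  7.53 -0.15]
[-1.1   0.03  1.83] [ 0.08  7.53 -0.15]
```

```bash
python3 - <<'E'
from h import *
p2,R2=gp(31,.06)
plan(p2,R2,3)
p3,R3=gp(31,0); plan(p3,R3,3,p0=p2,R0=R2)
E
```

```text
rows 3 from [0.367 0.165 0.175] to [0.398 0.177 0.107]
[0.17 0.02 2.53] [ 0.06  2.87 -0.16]
[0.04 0.03 2.53] [ 0.06  2.87 -0.16]
[-0.09  0.03  2.53] [ 0.06  2.87 -0.16]
rows 3 from [0.398 0.177 0.107] to [0.426 0.19  0.056]
[-0.  0.  2.] [0. 0. 0.]
[-0.  0.  2.] [0. 0. 0.]
[-0.  0.  2.] [0. 0. 0.]
```

Emit:
drive_tool:
  moves: [5,0.15,0,2.5,0,2.9,0,5,0,0,2.5,0,2.9,0,5,-0.1,0,2.5,0,2.9,0,5,0,0,0,0,0,0]

```text
time_s: 25.35
ee_pos: [0.4037, 0.1668, 0.1439]
ee_rot: [[0.805, 0.413, 0.425], [0.349, -0.91, 0.223], [0.479, -0.031, -0.877]]
ft_force: [-0.2, 0.0, -0.4]
width: 0.0502
gripper_force: 0.0
```

```bash
python3 - <<'E'
from h import *
print(get_obs()['joint_positions'].round(3))
for l in (30,40): plan(*gp(l,.0),4)
E
```

```text
[0.089 0.164 2.29  0.709 0.287 0.597]
rows 4 from [0.404 0.167 0.144] to [0.426 0.19  0.056]
[-0.41 -0.23  2.3 ] [-0.44  0.34 -0.12]
[-0.42 -0.25  2.3 ] [-0.44  0.34 -0.12]
[-0.43 -0.27  2.29] [-0.44  0.34 -0.12]
[-0.45 -0.28  2.29] [-0.44  0.34 -0.12]
rows 4 from [0.404 0.167 0.144] to [0.426 0.19  0.055]
[-0.42 -0.23  2.3 ] [-0.43  2.84 -0.16]
[-0.53 -0.25  2.28] [-0.43  2.84 -0.16]
[-0.64 -0.27  2.25] [-0.43  2.84 -0.16]
[-0.75 -0.28  2.21] [-0.43  2.84 -0.16]
```

```bash
python3 - <<'E'
from h import *
g=np.array([*slot(-.117,-.003),.053])
p,R=gp(20,.05,g=g); plan(p,R,3)
E
```

```text
rows 3 from [0.404 0.167 0.144] to [0.4   0.178 0.103]
[-0.63 -0.36  1.23] [-0.6  -2.88 -0.11]
[-0.56 -0.38  1.26] [-0.6  -2.88 -0.11]
[-0.5  -0.39  1.28] [-0.6  -2.88 -0.11]
```

Emit:
drive_tool:
  moves: [5,-0.6,-0.35,0,-0.6,-2.9,-0.1,5,-0.5,-0.4,0,-0.6,-2.9,-0.1,5,-0.5,-0.4,0.5,-0.6,-2.9,-0.1,5,0,0,1.5,0,0,0,5,0,0,1.5,0,0,0]

```text
time_s: 25.85
ee_pos: [0.3969, 0.177, 0.1051]
ee_rot: [[0.857, 0.407, 0.316], [0.382, -0.914, 0.139], [0.345, 0.002, -0.938]]
ft_force: [0.8, 0.3, 0.0]
width: 0.0498
gripper_force: 0.0
```

Emit:
drive_tool:
  moves: [5,0,0,0,0,0,0]

```text
time_s: 25.95
ee_pos: [0.3959, 0.1767, 0.1038]
ee_rot: [[0.858, 0.406, 0.313], [0.382, -0.914, 0.138], [0.342, 0.001, -0.94]]
ft_force: [0.0, 0.0, -0.2]
width: 0.0501
gripper_force: 0.0
```

```bash
python3 - <<'E'
from h import *
print(get_obs()['joint_positions'].round(3))
g=np.array([*slot(-.115,-.003),.053])
for l in (20,27): plan(*gp(l,.0,g=g),3)
E
```

```text
[0.19  0.273 2.231 0.258 0.306 1.109]
rows 3 from [0.396 0.177 0.104] to [0.417 0.186 0.056]
[0.18 0.   1.77] [ 0.02 -0.   -0.  ]
[0.18 0.   1.77] [ 0.02 -0.   -0.  ]
[0.18 0.   1.77] [ 0.02 -0.   -0.  ]
rows 3 from [0.396 0.177 0.104] to [0.417 0.186 0.056]
[0.17 0.   1.77] [ 0.02  2.33 -0.  ]
[0.1  0.   1.77] [ 0.02  2.33 -0.  ]
[0.03 0.   1.78] [ 0.02  2.33 -0.  ]
```

The joint-5 limit rules out a big lean here. The geometry says a 10° lean is enough, gripped slightly further back on the handle: at 50° tilt the gripper passes over the shelf edge with about 15 mm to spare.

```bash
python3 - <<'E'
from h import *
g=np.array([*slot(-.117,-.003),.053])
p,R=gp(10,.035,g=g); plan(p,R,2)
p3,R3=gp(10,.0,g=g); plan(p3,R3,2,p0=p,R0=R)
E
```

```text
rows 2 from [0.396 0.177 0.104] to [0.41  0.183 0.09 ]
[0.51 0.   0.9 ] [ 0.02 -5.   -0.01]
[0.59 0.   0.85] [ 0.02 -5.   -0.01]
rows 2 from [0.41  0.183 0.09 ] to [0.416 0.185 0.056]
[0.   0.   1.75] [0. 0. 0.]
[0.   0.   1.75] [0. 0. 0.]
```

Emit:
drive_tool:
  moves: [5,0.5,0,0.9,0,-5,0,5,0.6,0,0.85,0,-5,0,5,0,0,1.7,0,0,0,5,0,0,1.7,0,0,0,5,0,0,0,0,0,0]

```text
time_s: 26.45
ee_pos: [0.4154, 0.1848, 0.057]
ee_rot: [[0.9, 0.406, 0.159], [0.4, -0.914, 0.069], [0.173, 0.002, -0.985]]
ft_force: [-0.5, 0.1, 0.2]
width: 0.0499
gripper_force: 0.0
```

```bash
python3 - <<'E'
from h import *
print(get_obs()['joint_positions'].round(3))
g=np.array([*slot(-.117,-.003),.053])
p3,R3=gp(10,.0,g=g); plan(p3,R3,1)
f,P=look('side'); cv2.imwrite('pics/s6.png',cv2.resize(f['frame'][100:200,220:370],None,fx=5,fy=5))
E
```

```text
[0.23  0.44  2.086 0.071 0.445 1.321]
rows 1 from [0.415 0.185 0.057] to [0.416 0.185 0.056]
[ 0.05 -0.04  0.12] [ 0.12  0.01 -0.03]
```

View pics/s6.png

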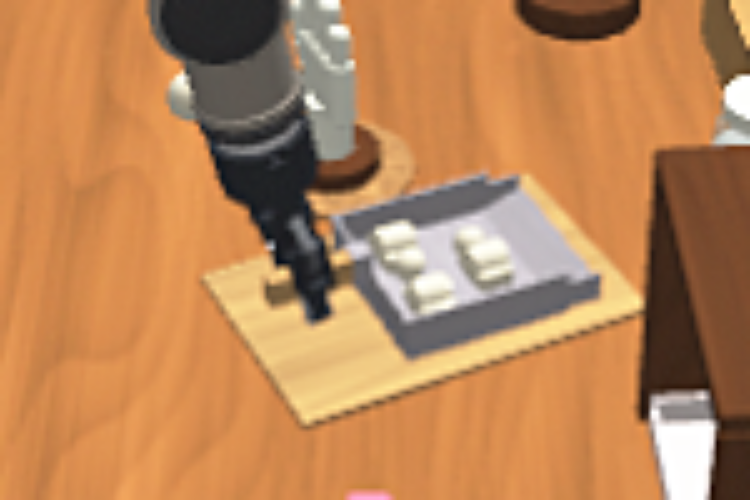

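The fingers straddle the handle at (310,275), behind the back wall. Now I'll grip hard and lift.

Emit:
drive_tool:
  moves: [0.5,0,0,0,0,0,0,0.5,0,0,0,0,0,0,0.5,0,0,0,0,0,0,0.5,0,0,0,0,0,0,0.5,0,0,0,0,0,0]
  grip_force: 115

```text
time_s: 27.0
ee_pos: [0.4161, 0.1853, 0.0589]
ee_rot: [[0.899, 0.407, 0.164], [0.4, -0.914, 0.071], [0.179, 0.001, -0.984]]
ft_force: [-1.7, -0.7, 7.0]
width: 0.0142
gripper_force: 111.8
```

Emit:
drive_tool:
  moves: [0.5,0,0,0,0,0,0,0.5,0.1,0,-0.5,0,0,0,0.5,0.2,0,-1,0,0,0,0.5,0.2,0,-1,0,0,0,0.5,0,0,0,0,0,0]

```text
time_s: 27.5
ee_pos: [0.4164, 0.1853, 0.0843]
ee_rot: [[0.899, 0.407, 0.163], [0.4, -0.914, 0.071], [0.178, 0.001, -0.984]]
ft_force: [-0.0, -0.5, -3.6]
width: 0.0142
gripper_force: 112.2
```

```bash
cat >> h.py <<'E'
def scoop_pts(n='side'):
    f,P=look(n); hsv=cv2.cvtColor(f['frame'],cv2.COLOR_BGR2HSV); return f,P,hsv
E
python3 - <<'E'
from h import *
o=get_obs(); print(o['width'],o['ee_pos'],o['ft_torque'])
f,P,hsv=scoop_pts()
# slope of scoop: fit plane to grey floor
m=(hsv[...,1]<60)&(abs(P[...,0]-.53)<.13)&(abs(P[...,1]-.24)<.13)&(P[...,2]>.012)&(P[...,2]<.12)
d=P[m][:,:2]-FC; k=(abs(d@L)<.05)&(abs(d@F)<.055)&(hsv[m][:,2]<220)
q=P[m][k]; s=(q[:,:2]-FC)@F
A=np.c_[s,np.ones(len(s))]
for _ in range(8):
    c=np.linalg.lstsq(A,q[:,2],rcond=None)[0]; r=q[:,2]-A@c; w=(r<.004)&(r>-.006); A,q=A[w],q[w]
print(len(q),'slope deg',np.degrees(np.arctan(c[0])),'z at center',c[1])
cv2.imwrite('pics/s7.png',cv2.resize(f['frame'][100:200,220:370],None,fx=5,fy=5))
E
```

```text
0.014204396070978476 [0.41639788 0.18534217 0.08426821] [-0.15728606  0.47019264 -0.02021995]
49 slope deg -5.595158829051877 z at center 0.044706275490838616
```

View pics/s7.png

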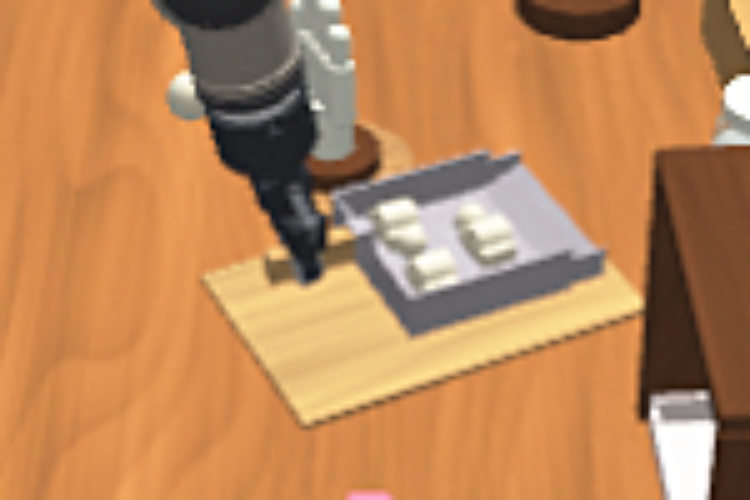

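The scoop is off the board with all three bones in place. Now I compute the carry and pour path.

```bash
cat >> h.py <<'E'
BF=np.array([.671,-.047]); YB=3.1; BX=np.array([np.cos(np.radians(YB)),np.sin(np.radians(YB))])
def pour(lipx,lipz,t,l0=10.3,yaw=YB,gx=.217):
    th=np.radians(t); R=pose(yaw,l0-t)
    dx=gx*np.cos(th)-.028*np.sin(th); dz=-gx*np.sin(th)-.028*np.cos(th)   # lip - grip
    g=np.array([*(BF+(lipx-dx)*BX),lipz-dz]); return g-.003*R[:,2],R
E
python3 - <<'E'
from h import *
p0,R0=get_obs()['ee_pos'],get_obs()['ee_rot']
p,R=pour(-.06,.13,-5); plan(p,R,12)
a=(p,R)
for w in((-.02,.12,0,2),(.03,.085,25,4),(.035,.05,42,3),(.035,.033,55,3)):
    b=pour(*w[:3]); print(w); plan(*b,w[3],p0=a[0],R0=a[1]); a=b
E
```

```text
rows 12 from [0.416 0.185 0.084] to [ 0.392 -0.062  0.142]
[-0.92  1.8  -0.66] [-0.38  0.42  1.7 ]
[-0.86  1.83 -0.65] [-0.38  0.42  1.7 ]
[-0.8   1.86 -0.64] [-0.38  0.42  1.7 ]
[-0.74  1.89 -0.64] [-0.38  0.42  1.7 ]
[-0.68  1.91 -0.63] [-0.38  0.42  1.7 ]
[-0.62  1.94 -0.62] [-0.38  0.42  1.7 ]
[-0.56  1.96 -0.61] [-0.38  0.42  1.7 ]
[-0.49  1.98 -0.6 ] [-0.38  0.42  1.7 ]
[-0.43  2.   -0.6 ] [-0.38  0.42  1.7 ]
[-0.37  2.01 -0.58] [-0.38  0.42  1.7 ]
[-0.3   2.03 -0.57] [-0.38  0.42  1.7 ]
[-0.24  2.04 -0.56] [-0.38  0.42  1.7 ]
(-0.02, 0.12, 0, 2)
rows 2 from [ 0.392 -0.062  0.142] to [ 0.434 -0.06   0.151]
[2.14 0.   0.11] [ 0.  -2.5  0. ]
[2.14 0.   0.02] [ 0.  -2.5  0. ]
(0.03, 0.085, 25, 4)
rows 4 from [ 0.434 -0.06   0.151] to [ 0.517 -0.055  0.205]
[ 2.29 -0.   -0.96] [-0.   -6.25 -0.  ]
[ 2.18 -0.   -1.2 ] [-0.   -6.25 -0.  ]
[ 2.03 -0.   -1.43] [-0.   -6.25 -0.  ]
[ 1.87 -0.   -1.64] [-0.   -6.25 -0.  ]
(0.035, 0.05, 42, 3)
rows 3 from [ 0.517 -0.055  0.205] to [ 0.565 -0.053  0.219]
[ 1.44  0.   -0.84] [ 0.   -5.67  0.  ]
[ 1.35  0.   -0.98] [ 0.   -5.67  0.  ]
[ 1.24  0.   -1.11] [ 0.   -5.67  0.  ]
(0.035, 0.033, 55, 3)
rows 3 from [ 0.565 -0.053  0.219] to [ 0.607 -0.05   0.229]
[ 1.   -0.   -1.02] [ 0.   -4.33 -0.  ]
[ 0.92 -0.   -1.09] [ 0.   -4.33 -0.  ]
[ 0.83 -0.   -1.16] [ 0.   -4.33 -0.  ]
```

Emit:
drive_tool:
  moves: [0.5,0.3,0,-2,0,1,0,0.5,0.3,0,-2,0,1,0,0.5,-1,1.8,-0.6,-0.4,0.4,1.7,0.5,-0.9,1.8,-0.6,-0.4,0.4,1.7,0.5,-0.9,1.9,-0.4,-0.4,0.4,1.7]

```text
time_s: 28.05
ee_pos: [0.4062, 0.1215, 0.133]
ee_rot: [[0.921, 0.321, 0.219], [0.313, -0.947, 0.073], [0.231, 0.002, -0.973]]
ft_force: [0.2, -0.1, -3.9]
width: 0.0145
gripper_force: 112.7
```

Emit:
drive_tool:
  moves: [0.5,-0.9,1.9,-0.4,-0.4,0.4,1.7,0.5,-0.8,1.9,0,-0.4,0.4,1.7,0.5,-0.7,1.9,0,-0.4,0.4,1.7,0.5,-0.6,2,0,-0.4,0.4,1.7,0.5,-0.6,2,0,-0.4,0.4,1.7]

```text
time_s: 28.55
ee_pos: [0.3972, 0.0182, 0.1278]
ee_rot: [[0.95, 0.173, 0.26], [0.167, -0.985, 0.048], [0.264, -0.002, -0.964]]
ft_force: [1.0, 0.2, -3.6]
width: 0.0143
gripper_force: 112.8
```

Emit:
drive_tool:
  moves: [0.5,-0.5,2,0,-0.4,0.4,1.7,0.5,-0.4,2,0,-0.4,0.4,1.7,0.5,-0.4,2,0,-0.4,0.4,1.7,0.5,-0.3,2,0,-0.4,0.4,1.7,0.5,0,0,0,0,0,0]

```text
time_s: 29.05
ee_pos: [0.3927, -0.064, 0.1232]
ee_rot: [[0.956, 0.05, 0.29], [0.045, -0.999, 0.022], [0.291, -0.008, -0.957]]
ft_force: [-0.3, -0.2, -3.6]
width: 0.0143
gripper_force: 112.8
```

```bash
python3 - <<'E'
from h import *
o=get_obs(); print(o['joint_positions'].round(3),o['width'])
f,P,hsv=scoop_pts()
cv2.imwrite('pics/s8.png',cv2.resize(f['frame'][90:250,200:440],None,fx=3.2,fy=3.2))
p,R=pour(-.03,.125,-3); plan(p,R,3)
# scoop lip & centre line from top cam
f,P,hsv=scoop_pts('top')
m=(hsv[...,1]<60)&(P[...,0]>.42)&(P[...,0]<.665)&(abs(P[...,1]+.05)<.12)&(P[...,2]>.07)&(P[...,2]<.2)
q=P[m]; r=cv2.minAreaRect((q[:,:2]*1e3).astype(np.float32)); print('scoop rect',r); s=(q[:,:2]-BF)@BX; print('lip x',np.percentile(s,[1,99]), 'z near lip',np.median(q[s>np.percentile(s,95)][:,2]),'z near back',np.percentile(q[s<np.percentile(s,15)][:,2],[10,50,90]))
yy=(q[:,:2]-BF)@np.array([-BX[1],BX[0]]); print('y',np.percentile(yy,[1,99]))
E
```

```text
[-0.469  0.188  2.244  0.334  0.478  0.774] 0.014313408848955858
rows 3 from [ 0.392 -0.063  0.123] to [ 0.423 -0.06   0.145]
[ 1.17 -0.04 -0.39] [-0.14 -1.19 -0.1 ]
[ 1.16 -0.04 -0.41] [-0.14 -1.19 -0.1 ]
[ 1.15 -0.03 -0.44] [-0.14 -1.19 -0.1 ]
scoop rect ((525.0243530273438, -56.00810241699219), (187.66241455078125, 145.46502685546875), 3.5677359104156494)
lip x [-0.22946394 -0.05535231] z near lip 0.11400942310731366 z near back [0.08193247 0.08643737 0.12340611]
y [-0.07202933  0.07058059]
```

View pics/s8.png

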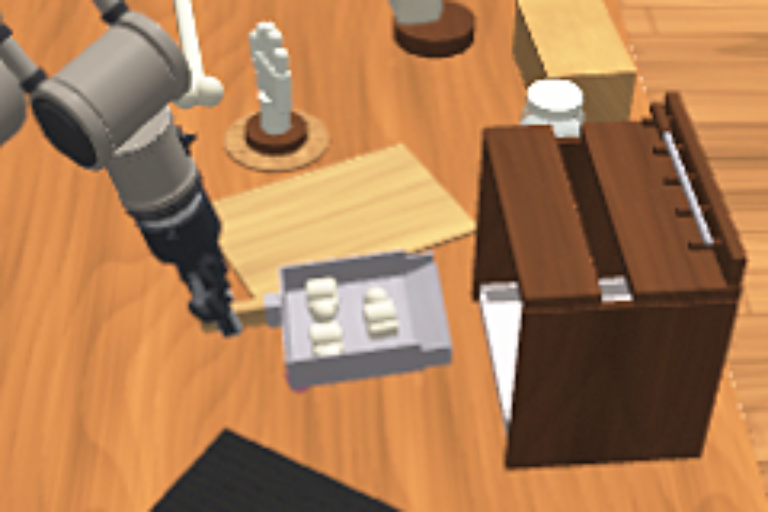

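The scoop is level and centred in front of the opening, with all the bones in it (crop 320-380, 300-330). The measured lip agrees with the model, so I'll pour.

Emit:
drive_tool:
  moves: [0.5,1.2,0,-0.4,0,-1.2,0,0.5,1.2,0,-0.4,0,-1.2,0,0.5,1.1,0,-0.4,0,-1.2,0,0.5,1.1,0,-0.3,0,-3,0,0.5,0,0,0,0,0,0]

```text
time_s: 29.65
ee_pos: [0.4356, -0.06, 0.1511]
ee_rot: [[0.982, 0.056, 0.181], [0.054, -0.998, 0.016], [0.182, -0.006, -0.983]]
ft_force: [-0.9, 0.1, -3.4]
width: 0.0143
gripper_force: 112.9
```

```bash
python3 - <<'E'
from h import *
a=None
for w in((.03,.085,25,5),(.035,.05,42,4),(.035,.033,56,4)):
    b=pour(*w[:3]); print(w)
    plan(*b,w[3]) if a is None else plan(*b,w[3],p0=a[0],R0=a[1]); a=b
E
```

```text
(0.03, 0.085, 25, 5)
rows 5 from [ 0.436 -0.06   0.151] to [ 0.517 -0.055  0.205]
[ 1.8  -0.01 -0.76] [-0.07 -5.04  0.02]
[ 1.73 -0.01 -0.92] [-0.07 -5.04  0.02]
[ 1.64 -0.01 -1.07] [-0.07 -5.04  0.02]
[ 1.54 -0.01 -1.21] [-0.07 -5.04  0.02]
[ 1.43 -0.01 -1.34] [-0.07 -5.04  0.02]
(0.035, 0.05, 42, 4)
rows 4 from [ 0.517 -0.055  0.205] to [ 0.565 -0.053  0.219]
[ 1.08  0.   -0.63] [ 0.   -4.25  0.  ]
[ 1.03  0.   -0.71] [ 0.   -4.25  0.  ]
[ 0.97  0.   -0.79] [ 0.   -4.25  0.  ]
[ 0.91  0.   -0.86] [ 0.   -4.25  0.  ]
(0.035, 0.033, 56, 4)
rows 4 from [ 0.565 -0.053  0.219] to [ 0.61  -0.05   0.231]
[ 0.8  -0.   -0.85] [ 0.  -3.5  0. ]
[ 0.74 -0.   -0.9 ] [ 0.  -3.5  0. ]
[ 0.69 -0.   -0.94] [ 0.  -3.5  0. ]
[ 0.63 -0.   -0.98] [ 0.  -3.5  0. ]
```

Emit:
drive_tool:
  moves: [0.5,1.8,0,-0.8,0,-5,0,0.5,1.7,0,-0.9,0,-5,0,0.5,1.6,0,-1.1,0,-5,0,0.5,1.5,0,-1.2,0,-5,0,0.5,1.2,0,-1.3,0,-5,0]

```text
time_s: 30.15
ee_pos: [0.5117, -0.0556, 0.2044]
ee_rot: [[0.965, 0.055, -0.256], [0.056, -0.998, -0.005], [-0.256, -0.009, -0.967]]
ft_force: [-0.1, 1.4, -3.4]
width: 0.0144
gripper_force: 112.9
```

```bash
python3 - <<'E'
from h import *
a=None
for w in((.024,.045,42,4),(.022,.028,49,2)):
    b=pour(*w[:3]); print(w)
    plan(*b,w[3]) if a is None else plan(*b,w[3],p0=a[0],R0=a[1]); a=b
E
```

```text
(0.024, 0.045, 42, 4)
rows 4 from [ 0.512 -0.056  0.204] to [ 0.554 -0.053  0.214]
[ 0.97 -0.   -0.49] [-0.11 -4.22  0.07]
[ 0.93 -0.   -0.56] [-0.11 -4.22  0.07]
[ 0.89 -0.   -0.63] [-0.11 -4.22  0.07]
[ 0.84 -0.   -0.7 ] [-0.11 -4.22  0.07]
(0.022, 0.028, 49, 2)
rows 2 from [ 0.554 -0.053  0.214] to [ 0.574 -0.052  0.212]
[ 0.86 -0.   -0.47] [-0.  -3.5  0. ]
[ 0.83 -0.   -0.52] [-0.  -3.5  0. ]
```

Emit:
drive_tool:
  moves: [0.5,0.9,0,-0.5,0,-4.2,0,0.5,0.9,0,-0.6,0,-4.2,0,0.5,0.9,0,-0.6,0,-4.2,0,0.5,0.8,0,-0.7,0,-4.2,0,0.5,0.8,0,-0.5,0,-3.5,0]

```text
time_s: 30.65
ee_pos: [0.5626, -0.0531, 0.2135]
ee_rot: [[0.817, 0.055, -0.574], [0.051, -0.998, -0.024], [-0.574, -0.01, -0.819]]
ft_force: [0.2, 0.7, -2.3]
width: 0.0143
gripper_force: 113.0
```

Emit:
drive_tool:
  moves: [0.5,0.8,0,-0.5,0,-3.5,0,0.5,0,0,0,0,0,0,0.5,0,0,0,0,0,0,0.5,0,0,0,0,0,0]

```text
time_s: 31.05
ee_pos: [0.5714, -0.0532, 0.2141]
ee_rot: [[0.783, 0.054, -0.62], [0.048, -0.998, -0.027], [-0.621, -0.009, -0.784]]
ft_force: [0.1, 0.6, -2.3]
width: 0.0141
gripper_force: 113.2
```

```bash
python3 - <<'E'
from h import *
f,P,hsv=scoop_pts(); f2,P2,h2=scoop_pts('top')
a=cv2.resize(f['frame'][100:250,280:440],None,fx=2.4,fy=2.4); b=cv2.resize(f2['frame'][70:220,230:370],None,fx=2.4,fy=2.4)
cv2.imwrite('pics/s9.png',np.hstack([a,b]))
plan(*pour(.022,.028,49),1)
E
```

```text
rows 1 from [ 0.571 -0.053  0.215] to [ 0.574 -0.052  0.212]
[ 0.34 -0.1   0.01] [-0.38 -0.32  0.28]
```

View pics/s9.png

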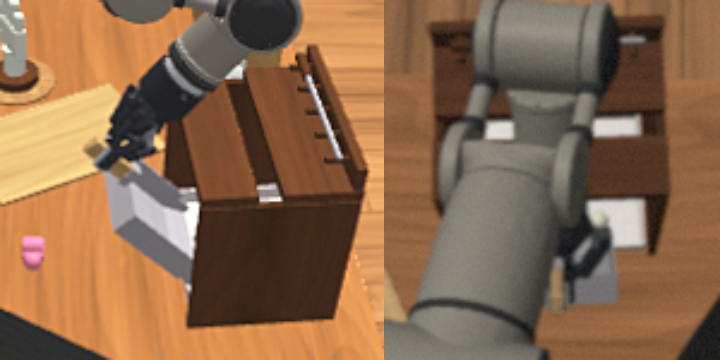

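The scoop interior looks empty and the load dropped by about 1.2 N, which matches three bones. I'll back the scoop straight out at this tilt.

```bash
python3 - <<'E'
from h import *
o=get_obs(); p,R=o['ee_pos'],o['ee_rot']
a=p+np.array([-.03,0,.03]); plan(a,R,3)
b=a+np.array([-.05,0,.0]); plan(b,R,2,p0=a,R0=R)
c=pour(-.09,.12,0); plan(*c,8,p0=b,R0=R)
E
```

```text
rows 3 from [ 0.571 -0.053  0.215] to [ 0.541 -0.053  0.245]
[-1.4  -0.06 -0.16] [0. 0. 0.]
[-1.4  -0.06 -0.16] [0. 0. 0.]
[-1.4  -0.06 -0.16] [0. 0. 0.]
rows 2 from [ 0.541 -0.053  0.245] to [ 0.491 -0.053  0.245]
[-1.96 -0.13  1.55] [0. 0. 0.]
[-1.96 -0.13  1.55] [0. 0. 0.]
rows 8 from [ 0.491 -0.053  0.245] to [ 0.364 -0.064  0.151]
[-0.52  0.05  1.91] [-0.06  6.09  0.01]
[-0.72  0.05  1.84] [-0.06  6.09  0.01]
[-0.91  0.05  1.76] [-0.06  6.09  0.01]
[-1.1   0.05  1.65] [-0.06  6.09  0.01]
[-1.26  0.05  1.52] [-0.06  6.09  0.01]
[-1.42  0.04  1.38] [-0.06  6.09  0.01]
[-1.56  0.04  1.22] [-0.06  6.09  0.01]
[-1.68  0.04  1.05] [-0.06  6.09  0.01]
```

Emit:
drive_tool:
  moves: [0.5,-1.4,0,-0.2,0,0,0,0.5,-1.4,0,-0.2,0,0,0,0.5,-1.4,0,-0.2,0,0,0,0.5,-2,0,1.5,0,0,0,0.5,-2,0,1.5,0,0,0]

```text
time_s: 31.65
ee_pos: [0.4912, -0.0581, 0.2476]
ee_rot: [[0.783, 0.053, -0.62], [0.046, -0.999, -0.027], [-0.62, -0.007, -0.784]]
ft_force: [0.3, 0.2, -2.1]
width: 0.0144
gripper_force: 113.0
```

```bash
python3 - <<'E'
from h import *
f,P,hsv=scoop_pts()
cv2.imwrite('pics/s10.png',cv2.resize(f['frame'][90:250,240:440],None,fx=3.5,fy=3.5))
p,R=pour(-.07,.11,0); plan(p,R,8)
E
```

```text
rows 8 from [ 0.488 -0.058  0.248] to [ 0.384 -0.063  0.141]
[-0.18 -0.    1.86] [-0.06  6.11  0.  ]
[-0.38 -0.    1.83] [-0.06  6.11  0.  ]
[-0.57 -0.01  1.78] [-0.06  6.11  0.  ]
[-0.76 -0.01  1.71] [-0.06  6.11  0.  ]
[-0.93 -0.01  1.62] [-0.06  6.11  0.  ]
[-1.1  -0.01  1.51] [-0.06  6.11  0.  ]
[-1.25 -0.01  1.38] [-0.06  6.11  0.  ]
[-1.4  -0.01  1.24] [-0.06  6.11  0.  ]
```

View pics/s10.png

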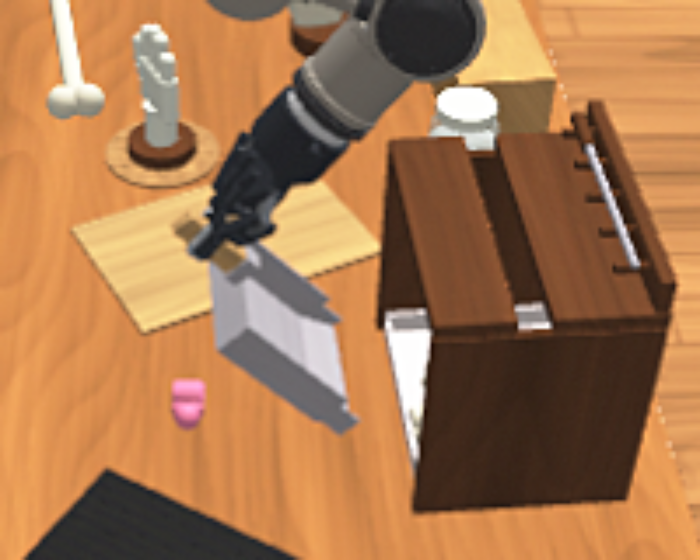

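The scoop is empty. Now I'll level it and return it to the board.

Emit:
drive_tool:
  moves: [0.5,-0.2,0,1.8,0,6.1,0,0.5,-0.4,0,1.8,0,6.1,0,0.5,-0.6,0,1.8,0,6.1,0,0.5,-0.8,0,1.7,0,6.1,0,0.5,-0.9,0,1.6,0,6.1,0]

```text
time_s: 32.2
ee_pos: [0.4264, -0.0609, 0.1812]
ee_rot: [[0.99, 0.053, -0.133], [0.054, -0.999, -0.001], [-0.132, -0.007, -0.991]]
ft_force: [-1.2, 0.2, -1.6]
width: 0.0144
gripper_force: 113.0
```

Emit:
drive_tool:
  moves: [0.5,-1.1,0,1,0,6.1,0,0.5,-1.2,0,0.8,0,6.1,0,0.5,-1,0,0.5,0,6.1,0,0.5,0,0,0,0,0,0]

```text
time_s: 32.6
ee_pos: [0.3883, -0.0611, 0.1578]
ee_rot: [[0.983, 0.052, 0.176], [0.05, -0.999, 0.019], [0.177, -0.01, -0.984]]
ft_force: [0.1, -0.3, -2.8]
width: 0.0143
gripper_force: 113.0
```

```bash
python3 - <<'E'
from h import *
R=pose(24,10.2); plan([.416,.185,.13],R,11)
E
```

```text
rows 11 from [ 0.388 -0.061  0.158] to [0.416 0.185 0.13 ]
[ 0.31 -2.22  0.34] [ 0.29 -0.01 -1.89]
[ 0.39 -2.21  0.35] [ 0.29 -0.01 -1.89]
[ 0.46 -2.19  0.36] [ 0.29 -0.01 -1.89]
[ 0.53 -2.17  0.37] [ 0.29 -0.01 -1.89]
[ 0.6  -2.15  0.38] [ 0.29 -0.01 -1.89]
[ 0.67 -2.13  0.39] [ 0.29 -0.01 -1.89]
[ 0.74 -2.1   0.4 ] [ 0.29 -0.01 -1.89]
[ 0.81 -2.08  0.41] [ 0.29 -0.01 -1.89]
[ 0.88 -2.05  0.42] [ 0.29 -0.01 -1.89]
[ 0.95 -2.01  0.43] [ 0.29 -0.01 -1.89]
[ 1.01 -1.98  0.44] [ 0.29 -0.01 -1.89]
```

Emit:
drive_tool:
  moves: [0.5,0.3,-2.2,0.3,0.3,0,-1.9,0.5,0.4,-2.2,0.3,0.3,0,-1.9,0.5,0.5,-2.2,0.3,0.3,0,-1.9,0.5,0.5,-2.2,0.4,0.3,0,-1.9,0.5,0.6,-2.2,0.4,0.3,0,-1.9]

```text
time_s: 33.1
ee_pos: [0.4061, 0.0507, 0.1476]
ee_rot: [[0.959, 0.221, 0.176], [0.217, -0.975, 0.043], [0.181, -0.003, -0.983]]
ft_force: [-0.2, -0.3, -2.6]
width: 0.0144
gripper_force: 112.9
```

Emit:
drive_tool:
  moves: [0.5,0.7,-2.1,0.4,0.3,0,-1.9,0.5,0.7,-2.1,0.4,0.3,0,-1.9,0.5,0.8,-2.1,0.4,0.3,0,-1.9,0.5,0.9,-2.1,0.4,0.3,0,-1.9,0.5,1,-2,0.4,0.3,0,-1.9]

```text
time_s: 33.6
ee_pos: [0.4185, 0.1633, 0.1355]
ee_rot: [[0.909, 0.381, 0.168], [0.375, -0.925, 0.068], [0.181, 0.001, -0.983]]
ft_force: [0.3, -0.2, -1.8]
width: 0.0142
gripper_force: 113.0
```

Emit:
drive_tool:
  moves: [0.5,1,-2,0.4,0.3,0,-1.9,0.5,0,0,0,0,0,0,0.5,0,0,0,0,0,0]

```text
time_s: 33.9
ee_pos: [0.4205, 0.185, 0.133]
ee_rot: [[0.896, 0.411, 0.166], [0.405, -0.912, 0.072], [0.181, 0.002, -0.984]]
ft_force: [-0.1, -0.3, -0.9]
width: 0.0142
gripper_force: 113.1
```

```bash
python3 - <<'E'
from h import *
R=pose(24,10.2); plan([.416,.185,.066],R,4)
E
```

```text
rows 4 from [0.421 0.185 0.133] to [0.416 0.185 0.066]
[-0.4  -0.05  1.63] [ 0.02 -0.05  0.07]
[-0.4  -0.05  1.63] [ 0.02 -0.05  0.07]
[-0.4  -0.05  1.63] [ 0.02 -0.05  0.07]
[-0.4  -0.05  1.63] [ 0.02 -0.05  0.07]
```

Emit:
drive_tool:
  moves: [0.5,-0.3,0,1.6,0,0,0,0.5,-0.3,0,1.6,0,0,0,0.5,-0.3,0,1.6,0,0,0,0.5,-0.3,0,1.3,0,0,0,0.5,0,0,0,0,0,0]

```text
time_s: 34.4
ee_pos: [0.4189, 0.1832, 0.0693]
ee_rot: [[0.898, 0.409, 0.162], [0.402, -0.913, 0.072], [0.177, 0.001, -0.984]]
ft_force: [-0.9, 0.2, -1.9]
width: 0.014
gripper_force: 113.1
```

Emit:
drive_tool:
  moves: [0.5,0,0,0.3,0,0,0,0.5,0,0,0.3,0,0,0,0.5,0,0,0,0,0,0]

```text
time_s: 34.7
ee_pos: [0.4212, 0.1847, 0.0648]
ee_rot: [[0.897, 0.41, 0.167], [0.403, -0.912, 0.073], [0.182, 0.002, -0.983]]
ft_force: [1.2, -0.2, -2.2]
width: 0.0143
gripper_force: 113.1
```

Emit:
drive_tool:
  moves: [0.5,0,0,0.25,0,0,0,0.5,0,0,0.2,0,0,0,0.5,0,0,0,0,0,0]

```text
time_s: 35.0
ee_pos: [0.4216, 0.1851, 0.0598]
ee_rot: [[0.897, 0.41, 0.166], [0.404, -0.912, 0.073], [0.181, 0.002, -0.984]]
ft_force: [0.6, -0.2, -2.7]
width: 0.0142
gripper_force: 113.1
```

Emit:
drive_tool:
  moves: [0.5,0,0,0.15,0,0,0,0.5,0,0,0,0,0,0]

```text
time_s: 35.2
ee_pos: [0.4219, 0.1852, 0.0584]
ee_rot: [[0.897, 0.41, 0.166], [0.404, -0.912, 0.073], [0.181, 0.002, -0.983]]
ft_force: [-0.0, 0.3, -2.3]
width: 0.0147
gripper_force: 113.1
```

Emit:
drive_tool:
  moves: [0.5,0,0,0.15,0,0,0,0.5,0,0,0,0,0,0]

```text
time_s: 35.4
ee_pos: [0.4223, 0.1854, 0.0575]
ee_rot: [[0.897, 0.41, 0.167], [0.404, -0.912, 0.073], [0.182, 0.002, -0.983]]
ft_force: [-3.1, -1.0, 4.2]
width: 0.0144
gripper_force: 114.4
```

Emit:
drive_tool:
  moves: [0.5,0,0,0.15,0,0,0,0.5,0,0,0,0,0,0]

```text
time_s: 35.6
ee_pos: [0.4225, 0.1855, 0.0569]
ee_rot: [[0.896, 0.41, 0.168], [0.404, -0.912, 0.073], [0.183, 0.002, -0.983]]
ft_force: [-8.0, -3.6, 17.2]
width: 0.0145
gripper_force: 116.6
```

On the board. I'll release and withdraw along the tool axis.

Emit:
drive_tool:
  moves: [3,0,0,0,0,0,0,5,0,0,0,0,0,0,5,0,0,0,0,0,0,5,0,0,-1.5,0,0,0,5,0,0,-3,0,0,0]

```text
time_s: 36.1
ee_pos: [0.4139, 0.1818, 0.0987]
ee_rot: [[0.898, 0.41, 0.162], [0.404, -0.912, 0.072], [0.177, 0.001, -0.984]]
ft_force: [1.0, -1.6, -0.5]
width: 0.0502
gripper_force: 0.0
```

Emit:
drive_tool:
  moves: [5,0,0,-4,0,0,0,5,0,0,-4,0,0,0,5,0,0,-4,0,0,0,5,0,0,0,0,0,0]

```text
time_s: 36.5
ee_pos: [0.397, 0.1738, 0.2226]
ee_rot: [[0.895, 0.41, 0.175], [0.403, -0.912, 0.075], [0.191, 0.004, -0.982]]
ft_force: [0.1, -0.3, 0.4]
width: 0.0501
gripper_force: 0.0
```

```bash
python3 - <<'E'
from h import *
f,P,hsv=scoop_pts(); f2,P2,h2=scoop_pts('top')
for Q,h in((P,hsv),(P2,h2)):
    g=(h[...,1]<70)&(abs(Q[...,0]-.54)<.12)&(abs(Q[...,1]-.245)<.12)&(Q[...,2]>.008)&(Q[...,2]<.07)
    q=Q[g]; print('scoop',cv2.minAreaRect((q[:,:2]*1e3).astype(np.float32)))
    d=q[:,:2]-FC; k=(abs(d@L)<.05)&(abs(d@F)<.05); A=np.c_[d[k]@F,d[k]@L,np.ones(k.sum())]; print('floor slopes',np.linalg.lstsq(A,q[k][:,2],rcond=None)[0])
    m=(h[...,1]<110)&(abs((Q[...,:2]-BF)@BX-.11)<.1)&(abs((Q[...,:2]-BF)@np.array([-BX[1],BX[0]]))<.115)&(Q[...,2]>.014)&(Q[...,2]<.08)
    q=Q[m]; print('tray stuff',len(q), ((q[:,:2]-BF)@BX).round(2)[::12], q[::12,2].round(3))
a=cv2.resize(f['frame'][90:250,240:440],None,fx=2,fy=2); b=cv2.resize(f2['frame'][70:280,130:360],None,fx=1.73,fy=1.524)
cv2.imwrite('pics/s11.png',np.hstack([a,b]))
E
```

```text
scoop ((549.26171875, 239.93594360351562), (194.81578063964844, 158.30653381347656), 25.607900619506836)
floor slopes [-0.0244274  -0.01355687  0.01123562]
tray stuff 84 [0.15 0.17 0.03 0.04 0.01 0.02 0.01] [0.029 0.018 0.018 0.035 0.02  0.033 0.033]
scoop ((543.8821411132812, 246.269287109375), (191.5783233642578, 158.2682647705078), 24.532840728759766)
floor slopes [-2.63563635e-03  7.96678136e-05  1.29036186e-02]
tray stuff 448 [0.2  0.18 0.07 0.07 0.07 0.06 0.06 0.06 0.06 0.06 0.06 0.06 0.05 0.06
 0.05 0.05 0.05 0.04 0.05 0.04 0.04 0.04 0.03 0.04 0.03 0.03 0.03 0.03
 0.03 0.02 0.02 0.02 0.02 0.02 0.01 0.01 0.01 0.01] [0.015 0.036 0.039 0.033 0.036 0.036 0.031 0.03  0.035 0.03  0.04  0.032
 0.04  0.017 0.034 0.035 0.032 0.037 0.019 0.032 0.027 0.029 0.031 0.022
 0.032 0.033 0.034 0.031 0.024 0.029 0.027 0.032 0.028 0.022 0.028 0.022
 0.02  0.017]
```

View pics/s11.png

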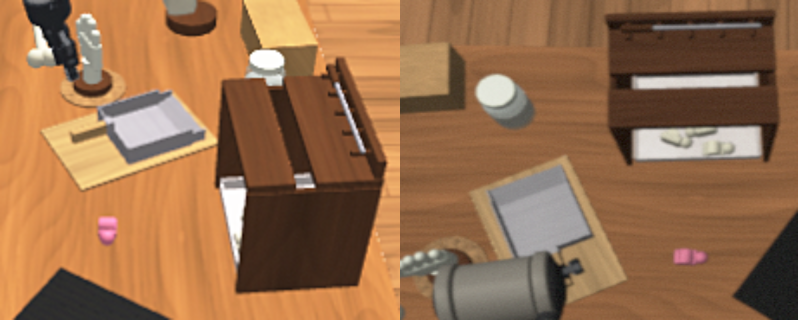

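All three bones lie in the tray (right view at about 677,139; 702,131; 718,148). The scoop is level on its board, and the hand stands on the cork. I'll hand in the job.

```bash
python3 -c "
from cell import finish_job; print(finish_job())"
```

```text
the job is handed in; nothing more can be done
None
```

The job is handed in, with no verdict returned: the last pictures showed all three bones in the tray, the hand upright on the cork and the empty scoop level on its board; the stopper and socket were never reached for, though I did not re-check their positions.

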